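Load the sample carrier into the press rails nose first

TASK

Pick up the narrow dark-grey bottle carrier with the pointed nose, turn it end for end and slide it nose first into the open end of the guide rails, fully home, until its broad end plate meets the ends of the rails. Keep the carrier upright all the way, let it go resting in the rails, and leave the wide square-ended tray where it stands.

Things in the scene. Friction and masses are not known exactly. Their poses are not given: they have to be found in the camera images.
- carrier_grip (a point): Carrier to load (0.55 kg, dark grey, 2 small bottles clipped in): point on its upright middle grip plate, 60 mm above its underside. x to the nose, z up. Grip 36 mm long (x), 14 thick (y), from 8 to 79 mm up: pinch across y from above. Bottles 38 mm wide at x = 48 and -48, tops 70 mm up. It starts on the table right of the robot, nose away from the rails.
- carrier_nose (a point): Tip of the carrier's pointed end, on its underside, 90 mm ahead (x) of the grip; same axes. The base is 8 mm thick, 80 wide, tapering over the last 40 mm to a blunt nose 30 wide. The other end has a broad upright end plate, 124 wide, 45 high, 8 thick, its nose-side face 75 mm behind the grip: too wide to enter the rails.
- dock_mouth (a point): Middle of the rails' open end, on their deck, 4 mm above the table. x: way in; z up. Fixed. Rails from x = 0 to 190 (end stop), channel 100 mm wide, lips over it 22 to 28 mm above this point with a 60 gap for grip and bottles: load only by sliding along x, underside 0 to 12 mm over the deck. Home: end plate at rail ends, so grip at x = 75, resting on the deck, nose inward.
- wide_tray: Look-alike to leave alone: dark grey tray 150 x 112 mm, both ends square and alike (no nose, no end plate), low side rims, same grip plate and bottles. It stands beside the carrier on the robot's right; either may be the nearer one. Origin: middle of its underside; x along its length.
Not all that is in view belongs to the job. What is shaped like the part that bears carrier_grip but green or purple is not meant. What is shaped like the part that bears dock_mouth but blue is not meant.

How it is judged:
By the outcome, as a careful person would: the job done as asked, in the order asked, and still so for the second after the job is handed in, with the robot touching nothing.
It also fails if it takes over 43 s, if anything falls off the work surface, if the arm or the gripper's body presses on something with over 40 N, if the wrist force passes 120 N, or if a joint passes its speed limit or range.

ROBOT

A 6-joint arm with a two-finger parallel gripper is mounted at the origin on the work surface. World frame = base frame: x ahead of the robot, y to its left, z up, the work surface at z = 0. Lengths are in mm, angles in rad, forces in N, time in s.
With the tool pointing down it reaches from about 325 to 1000 mm from the base axis. Payload 5.1 kg.
Tool frame: the origin (TCP) lies at the very end of the fingers, on their centre line; the grasp point (between the pads) lies 19 mm behind it; z points along the fingers, y is the direction in which the jaws open and shut (so a half turn about z gives the same grasp; the last joint's range is limited). The gripper opens to 85 mm and grips with 20 to 120 N. Pads are 22 mm wide; open, the fingers measure 114 mm over their backs; the gripper's body (76 mm by 85 mm) begins 54 mm behind the grasp point. The pads swing forward as they close: fully open they stand 13 mm farther back than shut.
Start: joints at [1.111, 0.124, 1.65, -0, 1.367, -0.083], TCP at [239.185, 604.38, 195.622] pointing down, gripper open.
Joint ranges: [-2.61, 2.61], [-1.02, 2.33], [0.03, 2.71], [-1.35, 4.49], [0.32, 2.68], [-2.91, 2.91]. Speed limits (rad/s): [2.57, 2.57, 3.14, 3.14, 3.14, 3.14].

INTERFACE

Orientations are given as a 3x3 rotation matrix whose columns are the frame's x, y, z axes.
In Python, from station import state, grab_frame, camera_info, workorder gives the robot as it stands.
- The arm moves only by the tool apply_moves, never from a script. Its argument "moves" is a list of rows, each an object of numbers: "hand": the opening, from 0 (shut) to 1 (fully open); "tx", "ty", "tz": the shift along the world's x, y, z in m; "rx", "ry", "rz": the turn, a rotation vector about the world's x, y, z in degrees. In form: [{"hand": .., "tx": .., "ty": .., "tz": .., "rx": .., "ry": .., "rz": ..}, ...]. A call has 1 to 20 rows; each row shifts and turns the commanded pose from where the row before left it; what a row does not reach is not made up. A row lasts 1/12 s, in which the tool goes at most 41.7 mm and 7.16 degrees, less where a joint would pass 70% of its speed; a pose out of reach is approached as far as the arm can. A call with a gripper value outside its range is refused whole. The fingers move at their own pace and stop on an object; "newtons" is the grip in N (left out, the last holds). Time passes only in rows, so rows that do not move let the fingers close. It gives the time, the measured TCP pose, the force and the opening at its end, in the units of the state.
- state(): the state, without advancing time (a new reading comes with each control period).
- grab_frame(name): name is "side" or "top"; returns (picture, depth): 480x640x3 uint8, red, green, blue; 480x640 float32, mm along the optical axis (not along the pixel's ray), 0 where there is no reading.
- camera_info(name): a dict with "fx", "fy", "cx", "cy" (pixels), "k1" (the pictures are not rectified: a ray, as slopes to the right and down, at radius r is drawn at 1 + k1 r^2 times it, then the intrinsics apply), "extrinsics" (4x4, takes a point from camera to world coordinates). Camera axes: x right, y down, z forward; pixel columns grow to the right and rows downward; lengths in mm; the calibration is good to about 2 mm. A picture is of the moment at which its call begins. camera_info takes no time and is no camera call.
- workorder.hand_in(): hands the job in, once; it reports no verdict.
The state is a dict: "time": time; "joint_pos": joint angles; "qvel": joint speeds; "joint_efforts": joint torques, N m; "tcp_pos": TCP position; "ee_rot": TCP orientation; "contact_force": force on the tool from outside, world axes, zero at the start; "torque": the same for the moment, N m; "grip_width": finger opening in mm.
Only numpy, scipy, OpenCV 4.12 (cv2) and the standard library are available. Lean on these libraries where they do the work, as an engineer would, in place of code of your own. Each camera call takes 0.05 s, during which the arm holds its last target.

## Working session

There is one attempt and no reset: what is moved stays moved. The work goes in short steps, Python scripts to look and compute and a tool call to move; the robot and the scene stay as the last step left them, time stands still between calls to the robot, and variables do not carry over. Pictures are saved under pics/ and viewed, and the job is handed in when it is done.

Besides the shell and the picture viewer there is one more tool, called as name(argument=value, ...) on one line, values as JSON. apply_moves: Moves the arm, as the interface text tells. Its arguments: {"type":"object","properties":{"moves":{"type":"array","items":{"type":"object","properties":{"hand":{"type":"number"},"tx":{"type":"number"},"ty":{"type":"number"},"tz":{"type":"number"},"rx":{"type":"number"},"ry":{"type":"number"},"rz":{"type":"number"}}}},"newtons":{"type":"number"}},"required":["moves"]}

```bash
ls; mkdir -p pics; python3 - <<'E'
from station import state, grab_frame, camera_info
import cv2,numpy as np
s=state();print(s)
for n in("top","side"):
    p,d=grab_frame(n);cv2.imwrite(f"pics/{n}0.png",p[:,:,::-1]);np.savez(f"pics/{n}0.npz",p=p,d=d)
    print(n,camera_info(n))
E
```

```text
pics
{'time': 0.0, 'joint_pos': array([ 1.11142722e+00,  1.24537420e-01,  1.65169698e+00, -1.05445550e-05,
        1.36752597e+00, -8.25967844e-02]), 'qvel': array([ 1.12118856e-03, -6.52026130e-05,  2.17405475e-04,  2.78885836e-03,
       -1.38723713e-04, -4.85983935e-04]), 'joint_efforts': array([ 1.08621682e-04, -4.23633778e+01, -3.65445185e+01, -1.63344412e-04,
        7.31726177e-03,  3.99784270e-06]), 'tcp_pos': array([238.86298723, 603.76152964, 194.31862813]), 'ee_rot': array([[-9.29857714e-01,  3.67918096e-01, -9.51867863e-04],
       [ 3.67919288e-01,  9.29855690e-01, -1.94756686e-03],
       [ 1.68554656e-04, -2.16117062e-03, -9.99997650e-01]]), 'contact_force': array([-0.15672615,  0.04755979,  0.09836743]), 'torque': array([0.04565011, 0.02545972, 0.02220685]), 'grip_width': 84.93824159706925}
top {'fx': 477.98177942032106, 'fy': 477.98177942032106, 'cx': 319.5554504782726, 'cy': 247.08081838377373, 'k1': -0.11495828444427644, 'extrinsics': array([[-1.62178805e-02, -9.93244711e-01,  1.14899626e-01,
         2.78596461e+02],
       [-9.99864551e-01,  1.64325946e-02,  9.21707688e-04,
        -2.51072710e+01],
       [-2.80358026e-03, -1.14869115e-01, -9.93376679e-01,
         1.33598864e+03],
       [ 0.00000000e+00,  0.00000000e+00,  0.00000000e+00,
         1.00000000e+00]])}
side {'fx': 456.6877922793792, 'fy': 456.6877922793792, 'cx': 314.66989775257576, 'cy': 234.26551555977824, 'k1': -0.10712932053594844, 'extrinsics': array([[ 9.82880937e-01, -1.33967673e-01,  1.26482116e-01,
         2.47586261e+02],
       [-1.83448000e-01, -6.47942366e-01,  7.39268234e-01,
        -1.08198791e+03],
       [-1.70849232e-02, -7.49815546e-01, -6.61426302e-01,
         1.00491915e+03],
       [ 0.00000000e+00,  0.00000000e+00,  0.00000000e+00,
         1.00000000e+00]])}
```

View pics/top0.png

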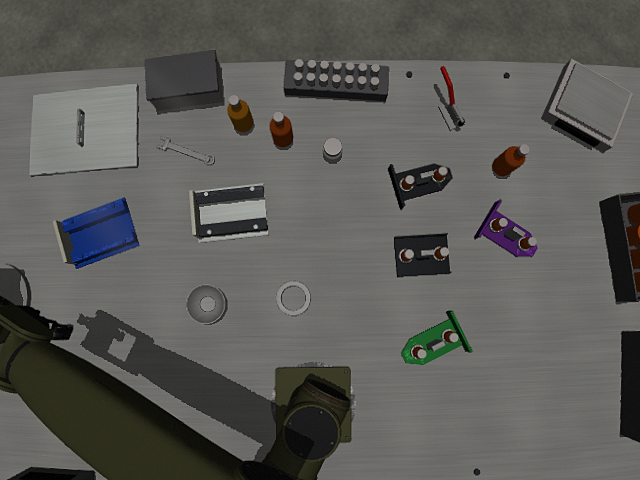

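View pics/side0.png

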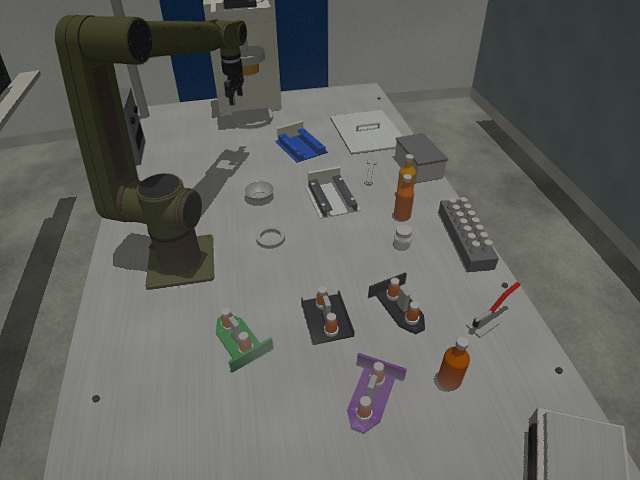

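The target carrier sits in the top view at about (420,183), nose to the right (world −y). The wide tray is at (422,255). The dock is at (230,213), with its end stop on the left and its mouth on the right at about column 268. Next I'll zoom in on both views.

```bash
cat > h.py <<'E'
import numpy as np,cv2
from station import camera_info
def ray(n,uv):
    c=camera_info(n);K=np.array([[c['fx'],0,c['cx']],[0,c['fy'],c['cy']],[0,0,1]])
    uv=np.asarray(uv,float).reshape(-1,1,2)
    x=cv2.undistortPointsIter(uv,K,np.array([c['k1'],0,0,0.]),None,None,(3,100,1e-12)).reshape(-1,2)
    E=c['extrinsics'];d=np.c_[x,np.ones(len(x))]@E[:3,:3].T
    return E[:3,3],d
def onz(n,uv,z):
    o,d=ray(n,uv);return o+d*((z-o[2])/d[:,2])[:,None]
def tri(uvt,uvs):
    o1,d1=ray("top",uvt);o2,d2=ray("side",uvs);out=[]
    for a,b in zip(d1,d2):
        a=a/np.linalg.norm(a);b=b/np.linalg.norm(b)
        t=np.linalg.lstsq(np.c_[a,-b],o2-o1,rcond=None)[0]
        p,q=o1+a*t[0],o2+b*t[1];out.append(np.r_[(p+q)/2,np.linalg.norm(p-q)])
    return np.array(out)
def proj(n,P):
    c=camera_info(n);E=np.linalg.inv(c['extrinsics']);K=np.array([[c['fx'],0,c['cx']],[0,c['fy'],c['cy']],[0,0,1]])
    return cv2.projectPoints(np.asarray(P,float).reshape(-1,1,3),cv2.Rodrigues(E[:3,:3])[0],E[:3,3],K,np.array([c['k1'],0,0,0.]))[0].reshape(-1,2)
def crop(src,out,x0,y0,w,h,f):
    im=cv2.imread(src)[y0:y0+h,x0:x0+w];im=np.clip(im.astype(float)*1.8,0,255).astype('uint8')
    im=cv2.resize(im,None,fx=f,fy=f,interpolation=cv2.INTER_CUBIC)
    for i in range(0,w,10):
        cv2.line(im,(i*f,0),(i*f,8 if (x0+i)%50 else 20),(0,255,255),1)
        if (x0+i)%20==0: cv2.putText(im,str(x0+i),(i*f,20),0,.4,(0,255,255),1)
    for i in range(0,h,10):
        cv2.line(im,(0,i*f),(8,i*f),(0,255,255),1)
        if (y0+i)%20==0: cv2.putText(im,str(y0+i),(9,i*f+4),0,.4,(0,255,255),1)
    cv2.imwrite(out,im)
E
python3 - <<'E'
from h import *
crop('pics/top0.png','pics/c1.png',380,150,80,60,10)
crop('pics/top0.png','pics/c2.png',180,170,100,80,7)
crop('pics/side0.png','pics/c3.png',360,265,80,70,8)
crop('pics/side0.png','pics/c4.png',300,155,70,70,8)
E
```

```text
(no output)
```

View pics/c1.png

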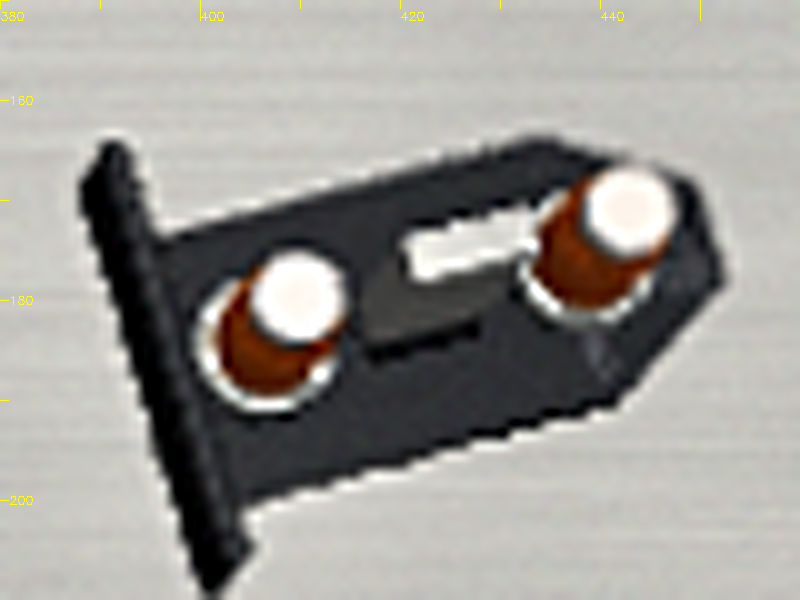

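View pics/c2.png

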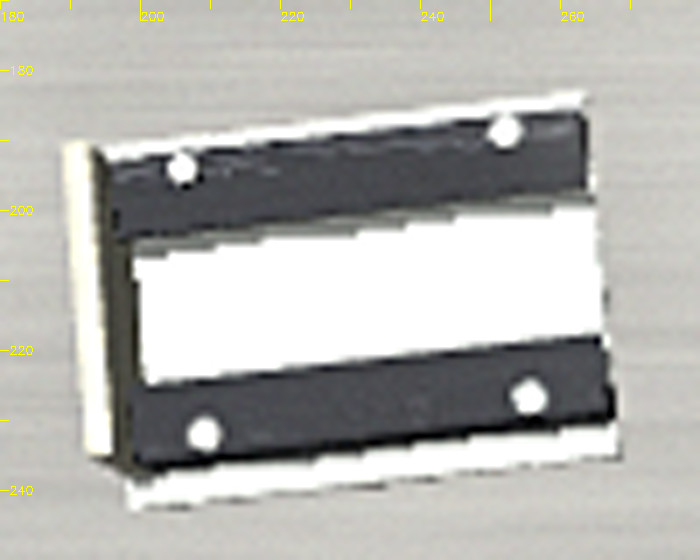

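View pics/c3.png

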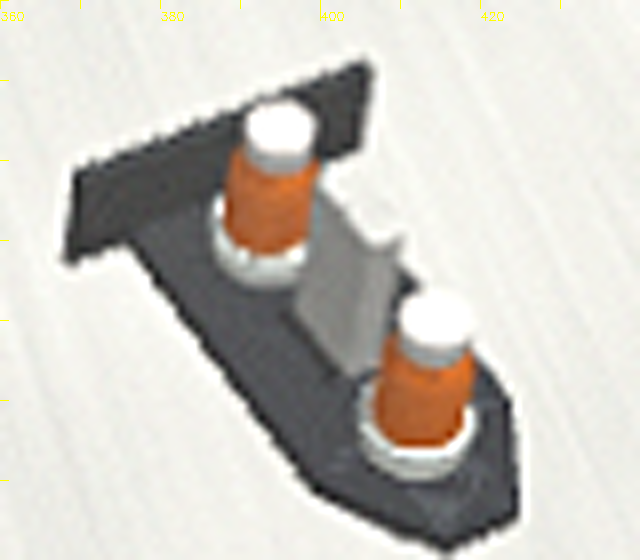

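View pics/c4.png

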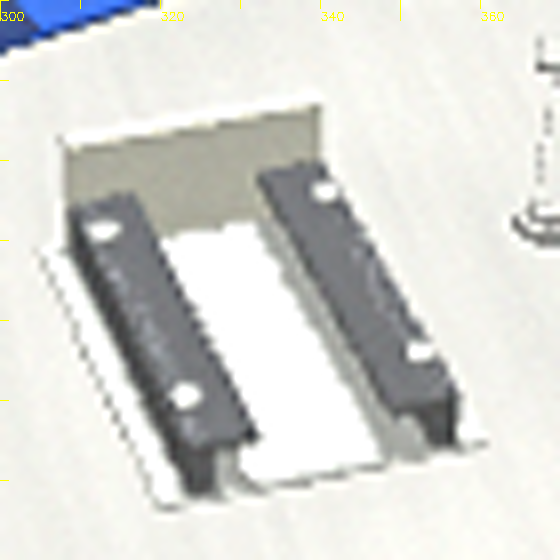

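The crops show the carrier caps (top view 409.5,179.5 and 443,171), the light grip top between them, and the dock screws at four lip corners. I'll get subpixel centroids and triangulate.

```bash
cat > m.py <<'E'
from h import *
def blob(im,x,y,r,thr,pick=None):
    g=im.min(axis=2).astype(float)
    sub=g[int(y)-r:int(y)+r+1,int(x)-r:int(x)+r+1]
    w=np.clip(sub-thr,0,255-thr) ; m=(sub>thr).astype('uint8')
    n,l=cv2.connectedComponents(m);lab=l[r,r]
    w=w*(l==lab)*(lab>0); yy,xx=np.mgrid[0:2*r+1,0:2*r+1]
    return (w*xx).sum()/w.sum()+int(x)-r,(w*yy).sum()/w.sum()+int(y)-r,int((l==lab).sum())
E
python3 - <<'E'
from m import *
t=cv2.imread('pics/top0.png');s=cv2.imread('pics/side0.png')
tp=[(409.5,179.5),(442.6,171),(205.6,194),(252,188.5),(208.9,232),(255.2,226.8)]
sp=[(393.5,281),(413.5,305.5),(340.3,178.7),(352.2,198.5),(312.8,183.7),(323,204)]
thrT=[110,110,105,105,105,105];thrS=[140,140,140,140,140,140]
for a,b in zip(tp,sp):
    print(t[int(a[1]),int(a[0])],s[int(b[1]),int(b[0])])
T=[blob(t,round(x),round(y),6 if i<2 else 3,90) for i,(x,y) in enumerate(tp)]
S=[blob(s,round(x),round(y),7 if i<2 else 4,100) for i,(x,y) in enumerate(sp)]
print(np.round(T,2));print(np.round(S,2))
print(np.round(tri([a[:2] for a in T],[a[:2] for a in S]),1))
# mouth deck corners, grip-top corners
print('corner',np.round(tri([(264,183.5),(268,235)],[(360,210.5),(320.5,218.3)]),1))
print('top z32',np.round(onz('top',[a[:2] for a in T[2:]],32),1)); print('side z32',np.round(onz('side',[a[:2] for a in S[2:]],32),1))
print('top z70',np.round(onz('top',[a[:2] for a in T[:2]],70),1)); print('side z70',np.round(onz('side',[a[:2] for a in S[:2]],70),1))
d=np.load('pics/top0.npz')['d'];print(d[179,409],d[171,443],d[175,425],d[194,206],d[213,230],d[165,480])
E
```

```text
[133 137 142] [144 147 151]
[131 136 141] [144 148 151]
[169 173 171] [170 176 173]
[169 176 171] [175 180 178]
[176 183 179] [167 173 172]
[178 179 174] [169 175 172]
[[409.4  179.3   60.  ]
 [442.72 170.13  67.  ]
 [205.27 193.22  16.  ]
 [251.69 187.16  26.  ]
 [208.71 231.6   15.  ]
 [255.18 226.41  16.  ]]
[[393.14 278.49  87.  ]
 [416.09 303.6  107.  ]
 [342.19 177.47  25.  ]
 [353.85 197.01  30.  ]
 [312.48 183.31   7.  ]
 [322.71 203.95   9.  ]]
[[ 6.046e+02 -2.705e+02  7.680e+01  1.300e+00]
 [ 6.345e+02 -3.656e+02  7.170e+01  5.700e+00]
 [ 5.888e+02  2.930e+02  3.730e+01  6.100e+00]
 [ 6.012e+02  1.619e+02  4.080e+01  3.800e+00]
 [ 4.772e+02  2.824e+02  3.510e+01  1.000e-01]
 [ 4.895e+02  1.529e+02  3.490e+01  2.000e-01]]
corner [[ 6.193e+02  1.324e+02  8.000e-01  3.000e-01]
 [ 4.727e+02  1.213e+02 -1.900e+00  5.100e+00]]
top z32 [[587.  294.5  32. ]
 [601.4 163.3  32. ]
 [477.8 283.1  32. ]
 [489.9 153.3  32. ]]
side z32 [[593.9 301.1  32. ]
 [606.4 173.6  32. ]
 [477.9 286.8  32. ]
 [490.4 156.7  32. ]]
top z70 [[ 607.  -271.9   70. ]
 [ 632.1 -365.4   70. ]]
side z70 [[ 606.5 -264.6   70. ]
 [ 638.3 -363.9   70. ]]
1295.1407 1294.4624 1284.7274 1322.9087 1355.9431 1366.2932
```

```bash
python3 - <<'E'
from m import *
t=cv2.imread('pics/top0.png');s=cv2.imread('pics/side0.png')
np.set_printoptions(linewidth=200)
print(t.min(2)[164:179,435:450]);print(s.min(2)[298:312,406:424]);print(s.min(2)[275:290,386:402])
print(t.min(2)[189:199,200:212]);print(s.min(2)[173:184,334:347]); print(s.min(2)[192:204,346:360]);print(t.min(2)[183:193,246:259])
E
```

```text
[[ 29  60  78  86 100 102 110 107 104 104 105 106 103 104 105]
 [ 19  17  16  33  57  60  74  78  97 107 104 105 105 104 104]
 [ 26  23  20  15   5  19  58  77  93  95  84  93 101 107 105]
 [ 23  20  23  13  30  83 119 126 121 115  93  62  65  81  96]
 [ 17  17  12  17  86 130 139 136 136 138 130  89  33  18  62]
 [ 75  56   0  49 137 141 133 132 131 133 138 120  52  12  24]
 [ 83  33   0  57 148 135 131 131 131 132 136 126  69  12   9]
 [ 28   0   0  55 148 136 132 131 132 132 137 131  85  11  16]
 [  0   0   6  46 121 139 135 131 133 134 141 127  62  11  15]
 [  2   2   3  27  65 118 143 139 137 141 132  81  29  27  19]
 [  1   6   4   7  27  63 105 129 122 109  83  24  25  32  24]
 [  3   4   0   4   6  21  44  67  58  42  18  15  18  30  33]
 [  5   0   4   5   2   1  10   5   0   0  19  31  29  35  38]
 [  0   1   5   1   5   0   0   0  19  61  52  27  31  33  36]
 [  0   0   1   3   4   1   0   1  55 116  37  29  40  32  35]]
[[ 82  82  81  69  91 128 138 135 132 134 136 132 132 131 133 134 130 132]
 [ 81  82  83  67  48  88 126 138 131 131 135 134 132 131 131 134 134 132]
 [ 8
[... 3579 characters left out ...]
1  68  74  66 131 134 130 133]
 [ 54  63  71  69  66  68  69  72  66  79  98 135 132 132]
 [ 75  54  66  69  68  68  68  67  76  71  60 129 134 133]]
[[102 104 101 101 102 105 103 103 105 106 111 109 118]
 [104 104 113 120 129 134 134 143 148 157 162 159 158]
 [158 163 161 160 157 153 155 152 154 155 156 138 132]
 [162 162 139 121  96 115 130  89  60  45  33  34  35]
 [ 22  24  25  27  85 149 167 135  64  40  50  47  47]
 [ 45  46  41  56 152 173 169 174 103  48  58  62  64]
 [ 44  44  39  80 148 171 173 142  78  53  59  60  61]
 [ 49  50  56  41  60 139 163  92  40  42  46  45  46]
 [ 47  49  43  38  33  30  29  34  40  43  44  47  46]
 [ 39  38  40  42  40  40  41  43  42  44  44  44  47]]
```

```bash
python3 - <<'E'
from m import *
t=cv2.imread('pics/top0.png').min(2).astype(float);s=cv2.imread('pics/side0.png').min(2).astype(float)
def win(g,x0,x1,y0,y1,b,cap):
    w=np.clip(g[y0:y1+1,x0:x1+1]-b,0,cap-b);yy,xx=np.mgrid[y0:y1+1,x0:x1+1];return (w*xx).sum()/w.sum(),(w*yy).sum()/w.sum()
T=[win(t,403,416,172,187,50,130)]
T=[blob(cv2.imread('pics/top0.png'),409,179,6,90)[:2],win(t,438,447,167,174,70,130),win(t,204,207,192,195,45,170),win(t,249,254,187,190,60,170),win(t,206,211,229,234,45,170),win(t,252,258,224,229,55,170)]
S=[win(s,390,398,278,283,70,143),(413.8,304.1),win(s,339,342,178,179,70,170),win(s,351,353,198,199,70,170),win(s,310,315,182,185,75,170),win(s,320,325,202,206,75,170)]
print(np.round(T,1).tolist());print(np.round(S,1).tolist())
print(np.round(tri(T,S),1))
print('top',np.round(onz('top',T[:2],70),1).tolist(),np.round(onz('top',T[2:],32),1).tolist()); print('side',np.round(onz('side',S[:2],70),1).tolist(),np.round(onz('side',S[2:],32),1).tolist())
P=tri(T,S)[:,:2]
Tz=np.r_[onz('top',T[:2],70),onz('top',T[2:],32)][:,:2]
for Q in(P,Tz):
    d=Q[1]-Q[0];print('carrier',Q[:2].mean(0),np.linalg.norm(d),np.degrees(np.arctan2(d[1],d[0])))
    d=Q[2]-Q[3];e=Q[4]-Q[5];print('dock',Q[2:].mean(0),[ (np.linalg.norm(v),np.degrees(np.arctan2(v[1],v[0]))) for v in(d,e,Q[2]-Q[4],Q[3]-Q[5])])
h=.5
# endplate top edge / nose / base corners / deck mouth corners from hand-read (crop minus .5)
print('grip top corners',np.round(tri(np.array([(421,177),(420,174)])-h,np.array([(405,300),(409.5,295)])-h),1))
ct=np.array([(397.0,173.8),(404.8,200),(433.5,163.5),(441,190.5),(449,167.5),(452.5,178)])-h
print('base top z8',np.round(onz('top',ct,8),1).tolist())
cs=np.array([(416.2,334.3),(424.5,329.5)])-h;print('nose side z0/8',np.round(onz('side',cs,0),1).tolist())
print('mouth deck',np.round(tri(np.array([(268,235)])-h,np.array([(320.5,218.3)])-h),1))
m=np.array([(263.5,183.5),(268.3,234.5),(265.3,200),(266.2,217)])-h
print('mouth top z4',np.round(onz('top',m,4),1).tolist());print('mouth side z4',np.round(onz('side',np.array([(320.5,218.3),(360.5,210.3),(330.5,216.5),(349,213)])-h,4),1).tolist())
E
```

```text
[[409.4, 179.3], [442.6, 170.4], [205.6, 193.5], [251.7, 188.4], [208.7, 231.5], [255.2, 226.3]]
[[394.5, 280.6], [413.8, 304.1], [340.4, 178.4], [351.9, 198.4], [312.4, 183.3], [322.7, 203.9]]
[[ 6.077e+02 -2.722e+02  6.910e+01  9.000e-01]
 [ 6.313e+02 -3.648e+02  7.060e+01  5.000e-01]
 [ 5.853e+02  2.931e+02  3.440e+01  2.000e-01]
 [ 5.968e+02  1.629e+02  3.510e+01  6.000e-01]
 [ 4.772e+02  2.823e+02  3.530e+01  4.000e-01]
 [ 4.897e+02  1.529e+02  3.500e+01  0.000e+00]]
top [[607.0, -271.9, 70.0], [631.2, -364.9, 70.0]] [[586.0, 293.7, 32.0], [597.9, 163.3, 32.0], [477.9, 283.1, 32.0], [490.2, 153.3, 32.0]]
side [[607.9, -272.9, 70.0], [631.8, -364.3, 70.0]] [[586.0, 296.5, 32.0], [597.7, 166.8, 32.0], [477.8, 286.9, 32.0], [490.5, 156.8, 32.0]]
carrier [ 619.50942124 -318.4991709 ] 95.58143998963394 -75.73460244246152
dock [537.27090177 222.79242201] [(np.float64(130.6912801744779), np.float64(95.06652422152712)), (np.float64(129.99615310297136), np.float64(95.51008022136311)), (np.float64(108.59735656614195), np.float64(5.684183034833402)), (np.float64(107.5857235133039), np.floa
[... 235 characters left out ...]
float64(95.40395954533011)), (np.float64(108.56952499273224), np.float64(5.587862563384314)), (np.float64(108.13511661971484), np.float64(5.295108721312813))]
grip top corners [[ 627.  -312.1   29.3    3.2]
 [ 636.2 -307.7   41.8   10.7]]
base top z8 [[641.2, -247.6, 8.0], [564.3, -266.9, 8.0], [670.8, -354.9, 8.0], [590.8, -372.5, 8.0], [658.6, -399.6, 8.0], [627.3, -408.0, 8.0]]
nose side z0/8 [[630.9, -409.7, 0.0], [658.3, -399.3, -0.0]]
mouth deck [[ 4.726e+02  1.227e+02 -4.000e-01  2.300e+00]]
mouth top z4 [[619.9, 134.9, 4.0], [472.2, 121.4, 4.0], [571.6, 129.8, 4.0], [522.4, 127.2, 4.0]]
mouth side z4 [[472.8, 117.5, 4.0], [619.4, 132.5, 4.0], [508.7, 120.1, 4.0], [576.1, 125.9, 4.0]]
```

Both views agree:

| Item | Position (mm) | Direction | Height check |
|---|---|---|---|
| Carrier grip | (619.3, −318.5) | nose at −75.6° | caps at z≈70 |
| Dock mouth | (546.1, 127.8) | way in at 95.3° | screw heads at z≈35 |
| Home grip | (539.2, 202.5) | 95.3° | – |

For joint 6 to stay in range, I need to grasp at yaw −165.6° and then turn +170.9°. So I'll turn −234° on the way over.

apply_moves(moves=[{"hand":1,"tx":0.0112,"ty":-0.0271,"tz":0,"rz":-6.9},{"hand":1,"tx":0.0112,"ty":-0.0271,"tz":0,"rz":-6.9},{"hand":1,"tx":0.0112,"ty":-0.0271,"tz":0,"rz":-6.9},{"hand":1,"tx":0.0112,"ty":-0.0271,"tz":0,"rz":-6.9},{"hand":1,"tx":0.0112,"ty":-0.0271,"tz":0,"rz":-6.9},{"hand":1,"tx":0.0112,"ty":-0.0271,"tz":0,"rz":-6.9},{"hand":1,"tx":0.0112,"ty":-0.0271,"tz":0,"rz":-6.9},{"hand":1,"tx":0.0112,"ty":-0.0271,"tz":0,"rz":-6.9},{"hand":1,"tx":0.0112,"ty":-0.0271,"tz":0,"rz":-6.9},{"hand":1,"tx":0.0112,"ty":-0.0271,"tz":0,"rz":-6.9},{"hand":1,"tx":0.0112,"ty":-0.0271,"tz":0,"rz":-6.9},{"hand":1,"tx":0.0112,"ty":-0.0271,"tz":0,"rz":-6.9},{"hand":1,"tx":0.0112,"ty":-0.0271,"tz":0,"rz":-6.9},{"hand":1,"tx":0.0112,"ty":-0.0271,"tz":0,"rz":-6.9},{"hand":1,"tx":0.0112,"ty":-0.0271,"tz":0,"rz":-6.9},{"hand":1,"tx":0.0112,"ty":-0.0271,"tz":0,"rz":-6.9},{"hand":1,"tx":0.0112,"ty":-0.0271,"tz":0,"rz":-6.9}], newtons=60)

```text
invalid input at $.moves[0]: expected keys hand, tx, ty, tz, rx, ry, rz
```

apply_moves(moves=[{"hand":1,"tx":0.0112,"ty":-0.0271,"tz":0,"rz":-6.9},{"hand":1,"tx":0.0112,"ty":-0.0271,"tz":0,"rz":-6.9},{"hand":1,"tx":0.0112,"ty":-0.0271,"tz":0,"rz":-6.9},{"hand":1,"tx":0.0112,"ty":-0.0271,"tz":0,"rz":-6.9},{"hand":1,"tx":0.0112,"ty":-0.0271,"tz":0,"rz":-6.9},{"hand":1,"tx":0.0112,"ty":-0.0271,"tz":0,"rz":-6.9},{"hand":1,"tx":0.0112,"ty":-0.0271,"tz":0,"rz":-6.9},{"hand":1,"tx":0.0112,"ty":-0.0271,"tz":0,"rz":-6.9},{"hand":1,"tx":0.0112,"ty":-0.0271,"tz":0,"rz":-6.9},{"hand":1,"tx":0.0112,"ty":-0.0271,"tz":0,"rz":-6.9},{"hand":1,"tx":0.0112,"ty":-0.0271,"tz":0,"rz":-6.9},{"hand":1,"tx":0.0112,"ty":-0.0271,"tz":0,"rz":-6.9},{"hand":1,"tx":0.0112,"ty":-0.0271,"tz":0,"rz":-6.9},{"hand":1,"tx":0.0112,"ty":-0.0271,"tz":0,"rz":-6.9},{"hand":1,"tx":0.0112,"ty":-0.0271,"tz":0,"rz":-6.9},{"hand":1,"tx":0.0112,"ty":-0.0271,"tz":0,"rz":-6.9},{"hand":1,"tx":0.0112,"ty":-0.0271,"tz":0,"rz":-6.9},{"hand":1},{"hand":1}])

```text
invalid input at $.moves[0]: expected keys hand, tx, ty, tz, rx, ry, rz
```

```bash
cat > st.py <<'E'
from station import state
import numpy as np
def st():
    s=state();R=s['ee_rot'];np.set_printoptions(suppress=True,precision=2)
    print('t%.2f'%s['time'],'tcp',s['tcp_pos'],'yawY %.2f'%np.degrees(np.arctan2(R[1,1],R[0,1])),'z',np.round(R[:,2],4),'F',s['contact_force'],'M',s['torque'],'w %.1f'%s['grip_width'],'q',s['joint_pos'])
if __name__=='__main__': st()
E
python3 st.py
```

```text
t0.10 tcp [238.92 603.82 194.44] yawY 68.41 z [-0. -0. -1.] F [ 0.52  0.84 -0.4 ] M [0.03 0.03 0.02] w 85.3 q [ 1.11  0.12  1.65  0.    1.37 -0.08]
```

All seven keys are required.

apply_moves(moves=[{"hand":1,"tx":0.0112,"ty":-0.0271,"tz":0,"rx":0,"ry":0,"rz":-6.9},{"hand":1,"tx":0.0112,"ty":-0.0271,"tz":0,"rx":0,"ry":0,"rz":-6.9},{"hand":1,"tx":0.0112,"ty":-0.0271,"tz":0,"rx":0,"ry":0,"rz":-6.9},{"hand":1,"tx":0.0112,"ty":-0.0271,"tz":0,"rx":0,"ry":0,"rz":-6.9},{"hand":1,"tx":0.0112,"ty":-0.0271,"tz":0,"rx":0,"ry":0,"rz":-6.9},{"hand":1,"tx":0.0112,"ty":-0.0271,"tz":0,"rx":0,"ry":0,"rz":-6.9},{"hand":1,"tx":0.0112,"ty":-0.0271,"tz":0,"rx":0,"ry":0,"rz":-6.9},{"hand":1,"tx":0.0112,"ty":-0.0271,"tz":0,"rx":0,"ry":0,"rz":-6.9},{"hand":1,"tx":0.0112,"ty":-0.0271,"tz":0,"rx":0,"ry":0,"rz":-6.9},{"hand":1,"tx":0.0112,"ty":-0.0271,"tz":0,"rx":0,"ry":0,"rz":-6.9},{"hand":1,"tx":0.0112,"ty":-0.0271,"tz":0,"rx":0,"ry":0,"rz":-6.9},{"hand":1,"tx":0.0112,"ty":-0.0271,"tz":0,"rx":0,"ry":0,"rz":-6.9},{"hand":1,"tx":0.0112,"ty":-0.0271,"tz":0,"rx":0,"ry":0,"rz":-6.9},{"hand":1,"tx":0.0112,"ty":-0.0271,"tz":0,"rx":0,"ry":0,"rz":-6.9},{"hand":1,"tx":0.0112,"ty":-0.0271,"tz":0,"rx":0,"ry":0,"rz":-6.9},{"hand":1,"tx":0.0112,"ty":-0.0271,"tz":0,"rx":0,"ry":0,"rz":-6.9},{"hand":1,"tx":0.0112,"ty":-0.0271,"tz":0,"rx":0,"ry":0,"rz":-6.9}], newtons=60)

```text
time: 1.52
tcp_pos: [429.6, 142.2, 195.2]
ee_rot: [[0.757, 0.653, -0.0], [0.653, -0.757, -0.0], [-0.0, -0.0, -1.0]]
contact_force: [0.7, 0.3, 0.1]
grip_width: 85.6
```

apply_moves(moves=[{"hand":1,"tx":0.0112,"ty":-0.0271,"tz":0,"rx":0,"ry":0,"rz":-6.9},{"hand":1,"tx":0.0112,"ty":-0.0271,"tz":0,"rx":0,"ry":0,"rz":-6.9},{"hand":1,"tx":0.0112,"ty":-0.0271,"tz":0,"rx":0,"ry":0,"rz":-6.9},{"hand":1,"tx":0.0112,"ty":-0.0271,"tz":0,"rx":0,"ry":0,"rz":-6.9},{"hand":1,"tx":0.0112,"ty":-0.0271,"tz":0,"rx":0,"ry":0,"rz":-6.9},{"hand":1,"tx":0.0112,"ty":-0.0271,"tz":0,"rx":0,"ry":0,"rz":-6.9},{"hand":1,"tx":0.0112,"ty":-0.0271,"tz":0,"rx":0,"ry":0,"rz":-6.9},{"hand":1,"tx":0.0112,"ty":-0.0271,"tz":0,"rx":0,"ry":0,"rz":-6.9},{"hand":1,"tx":0.0112,"ty":-0.0271,"tz":0,"rx":0,"ry":0,"rz":-6.9},{"hand":1,"tx":0.0112,"ty":-0.0271,"tz":0,"rx":0,"ry":0,"rz":-6.9},{"hand":1,"tx":0.0112,"ty":-0.0271,"tz":0,"rx":0,"ry":0,"rz":-6.9},{"hand":1,"tx":0.0112,"ty":-0.0271,"tz":0,"rx":0,"ry":0,"rz":-6.9},{"hand":1,"tx":0.0112,"ty":-0.0271,"tz":0,"rx":0,"ry":0,"rz":-6.9},{"hand":1,"tx":0.0112,"ty":-0.0271,"tz":0,"rx":0,"ry":0,"rz":-6.9},{"hand":1,"tx":0.0112,"ty":-0.0271,"tz":0,"rx":0,"ry":0,"rz":-6.9},{"hand":1,"tx":0.0112,"ty":-0.0271,"tz":0,"rx":0,"ry":0,"rz":-6.9},{"hand":1,"tx":0.0112,"ty":-0.0271,"tz":0,"rx":0,"ry":0,"rz":-6.9},{"hand":1,"tx":0,"ty":0,"tz":0,"rx":0,"ry":0,"rz":0},{"hand":1,"tx":0,"ty":0,"tz":0,"rx":0,"ry":0,"rz":0}])

```text
time: 3.1
tcp_pos: [619.6, -317.9, 194.2]
ee_rot: [[0.238, -0.971, -0.002], [-0.971, -0.238, 0.001], [-0.002, 0.001, -1.0]]
contact_force: [0.2, 0.2, 0.6]
grip_width: 85.5
```

```bash
python3 st.py
```

```text
t3.10 tcp [ 619.61 -317.89  194.24] yawY -166.22 z [-0.  0. -1.] F [0.19 0.24 0.6 ] M [ 0.01 -0.02  0.02] w 85.5 q [-0.55  0.23  1.54  0.    1.38  2.35]
```

apply_moves(moves=[{"hand":1,"tx":0,"ty":-0.0006,"tz":-0.025,"rx":0,"ry":0,"rz":0.6},{"hand":1,"tx":0,"ty":0,"tz":-0.03,"rx":0,"ry":0,"rz":0},{"hand":1,"tx":0,"ty":0,"tz":-0.03,"rx":0,"ry":0,"rz":0},{"hand":1,"tx":0,"ty":0,"tz":-0.03,"rx":0,"ry":0,"rz":0},{"hand":1,"tx":0,"ty":0,"tz":-0.02,"rx":0,"ry":0,"rz":0},{"hand":1,"tx":0,"ty":0,"tz":-0.01,"rx":0,"ry":0,"rz":0},{"hand":1,"tx":0,"ty":0,"tz":-0.008,"rx":0,"ry":0,"rz":0},{"hand":1,"tx":0,"ty":0,"tz":0,"rx":0,"ry":0,"rz":0}])

```text
time: 3.77
tcp_pos: [619.2, -316.4, 41.4]
ee_rot: [[0.25, -0.968, -0.002], [-0.968, -0.25, 0.001], [-0.002, 0.001, -1.0]]
contact_force: [-0.5, 1.1, 0.5]
grip_width: 85.4
```

```bash
python3 - <<'E'
from st import st
from station import grab_frame
from h import *
st()
p,d=grab_frame('side');cv2.imwrite('pics/side1.png',p[:,:,::-1]);crop('pics/side1.png','pics/c5.png',340,230,110,110,5)
E
```

```text
t3.77 tcp [ 619.23 -316.43   41.38] yawY -165.52 z [-0.  0. -1.] F [-0.51  1.07  0.54] M [-0.06  0.01  0.  ] w 85.4 q [-0.55  0.35  1.65  0.    1.14  2.34]
```

View pics/c5.png

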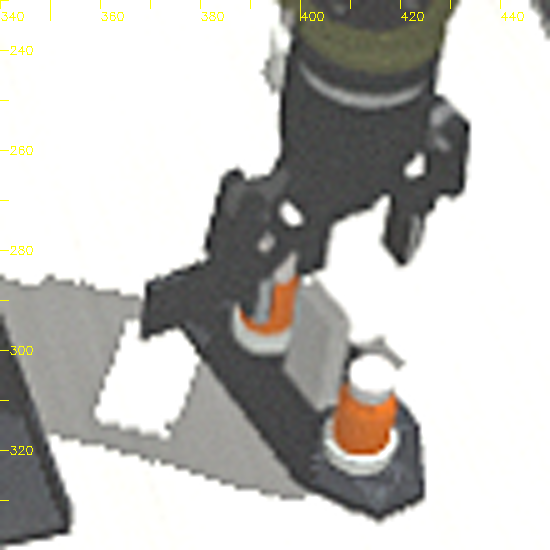

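The fingers straddle the grip plate at crop (402,298), with no contact force. The TCP is 2 mm off along the grip, so I'll correct that and close.

apply_moves(moves=[{"hand":1,"tx":0,"ty":-0.002,"tz":0,"rx":0,"ry":0,"rz":0},{"hand":0.6,"tx":0,"ty":0,"tz":0,"rx":0,"ry":0,"rz":0},{"hand":0.3,"tx":0,"ty":0,"tz":0,"rx":0,"ry":0,"rz":0},{"hand":0,"tx":0,"ty":0,"tz":0,"rx":0,"ry":0,"rz":0},{"hand":0,"tx":0,"ty":0,"tz":0,"rx":0,"ry":0,"rz":0},{"hand":0,"tx":0,"ty":0,"tz":0,"rx":0,"ry":0,"rz":0},{"hand":0,"tx":0,"ty":0,"tz":0,"rx":0,"ry":0,"rz":0},{"hand":0,"tx":0,"ty":0,"tz":0,"rx":0,"ry":0,"rz":0}], newtons=70)

```text
time: 4.48
tcp_pos: [620.2, -319.8, 43.6]
ee_rot: [[0.249, -0.969, 0.0], [-0.969, -0.249, -0.0], [0.0, -0.0, -1.0]]
contact_force: [2.1, -0.1, 3.4]
grip_width: 3.7
```

```bash
python3 st.py
```

```text
t4.48 tcp [ 620.2  -319.84   43.58] yawY -165.59 z [ 0. -0. -1.] F [ 2.09 -0.08  3.36] M [-0.01  0.    0.01] w 3.7 q [-0.55  0.35  1.65 -0.    1.14  2.34]
```

Width is 3.7 mm against an expected 14, so something is off. I'll look.

```bash
python3 - <<'E'
from st import st
from station import grab_frame
from h import *
p,d=grab_frame('side');cv2.imwrite('pics/side2.png',p[:,:,::-1]);crop('pics/side2.png','pics/c6.png',350,230,90,110,5)
p,d=grab_frame('top');cv2.imwrite('pics/top2.png',p[:,:,::-1]);crop('pics/top2.png','pics/c7.png',370,140,100,80,7)
st()
E
```

```text
t4.58 tcp [ 620.51 -319.95   43.36] yawY -165.59 z [ 0. -0. -1.] F [-0.05 -0.73 10.18] M [-0.2  -0.21  0.02] w 0.2 q [-0.55  0.35  1.65  0.    1.14  2.34]
```

View pics/c6.png

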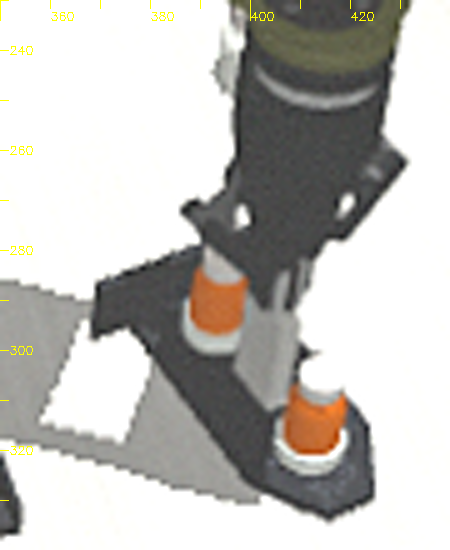

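View pics/c7.png

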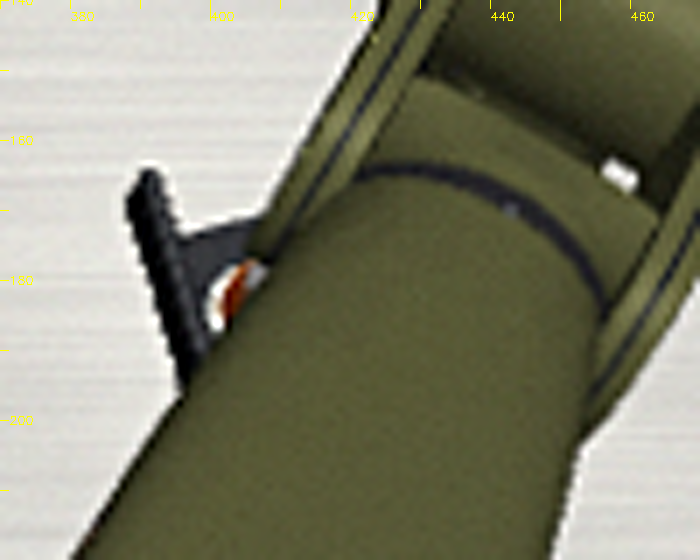

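```bash
python3 - <<'E'
from h import *
g=np.array([619.4,-318.5]);a=np.radians(-75.6);x=np.array([np.cos(a),np.sin(a)]);y=np.array([-x[1],x[0]])
P=[(*g,z) for z in (0,43,60,79)]
print(proj('side',P))
P=[(*(g+x*i+y*j),z) for z in(8,79) for i in(-18,18) for j in(-7,7)]
q=proj('side',P);print(q);print(proj('top',P))
im=cv2.imread('pics/side0.png')[265:335,360:440];im=cv2.resize(np.clip(im*1.6,0,255).astype('uint8'),None,fx=8,fy=8)
im2=cv2.imread('pics/side2.png')[265:335,360:440];im2=cv2.resize(np.clip(im2*1.6,0,255).astype('uint8'),None,fx=8,fy=8)
for I in(im,im2):
  for (u,v) in q: cv2.circle(I,(int((u+.5-360)*8),int((v+.5-265)*8)),3,(0,0,255),-1)
  for (u,v) in proj('side',[(620.5,-320,43.4)]): cv2.circle(I,(int((u+.5-360)*8),int((v+.5-265)*8)),4,(0,255,0),-1)
cv2.imwrite('pics/c8.png',cv2.resize(np.hstack([im,im2]),None,fx=.62,fy=.62))
E
```

```text
[[400.88831887 308.55467298]
 [402.63700048 298.56306924]
 [403.34832794 294.48093575]
 [404.15718343 289.8265428 ]]
[[395.64477754 303.14078851]
 [399.83572916 301.45580873]
 [402.60805391 312.11961379]
 [406.84838035 310.36996997]
 [398.35057165 286.21993431]
 [402.69030121 284.53047164]
 [405.65479559 295.2425208 ]
 [410.04744995 293.48511213]]
[[416.14234949 184.32967768]
 [414.72161385 179.72599701]
 [428.04915612 181.16443786]
 [426.61606285 176.57502479]
 [421.26632321 177.94576439]
 [419.75958537 173.10544873]
 [433.78903524 174.63271407]
 [432.26848081 169.80872933]]
```

View pics/c8.png

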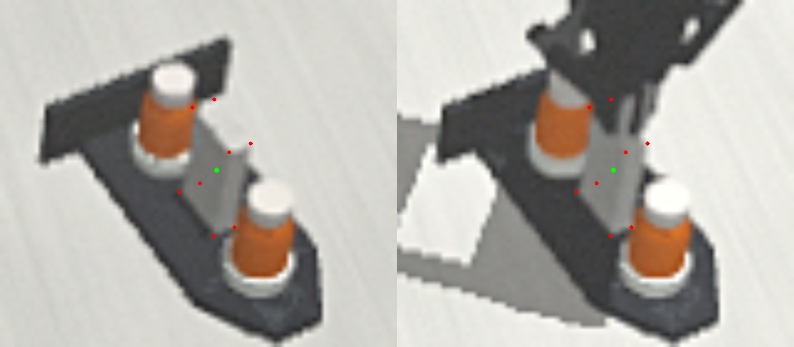

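```bash
python3 - <<'E'
from h import *
a=cv2.imread('pics/side2.png')[262:317,385:425];b=cv2.imread('pics/side1.png')[262:317,385:425]
f=lambda I:cv2.resize(np.clip(I*2.2,0,255).astype('uint8'),None,fx=10,fy=10,interpolation=cv2.INTER_NEAREST)
cv2.imwrite('pics/c9.png',np.hstack([f(b),f(a)]))
E
```

```text
(no output)
```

View pics/c9.png

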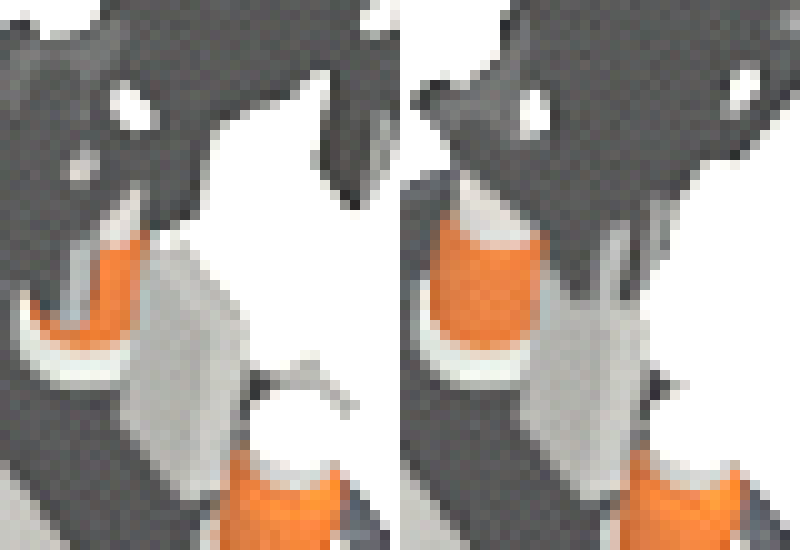

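```bash
python3 - <<'E'
from h import *
for xy in [(575,-329),(664,-306)]:
    print(xy,[(z,proj('side',[(*xy,z)])[0].round(1).tolist()) for z in(41,54,67,80,90,100)])
print([(z,proj('side',[(620.5,-320,z)])[0].round(1).tolist()) for z in(43,60,70,79,90)])
E
```

```text
(575, -329) [(41, [388.2, 304.5]), (54, [388.7, 301.4]), (67, [389.1, 298.2]), (80, [389.6, 295.0]), (90, [390.0, 292.5]), (100, [390.3, 290.0])]
(664, -306) [(41, [416.3, 293.2]), (54, [417.0, 290.1]), (67, [417.6, 286.9]), (80, [418.2, 283.7]), (90, [418.7, 281.2]), (100, [419.3, 278.7])]
[(43, [403.2, 298.9]), (60, [403.9, 294.8]), (70, [404.3, 292.4]), (79, [404.7, 290.2]), (90, [405.2, 287.4])]
```

The fingertips closed on top of the plate: they sit at z≈79 while the state reports 43. So the reported z is biased by about 35 mm. I'll check that against the initial images.

```bash
python3 - <<'E'
from h import *
# open finger tips at start: tool y = (.368,.93), inner half opening ~42, plus 7
for sg in(-1,1):
  for z in (207,225,243,260):
    P=(238.9+sg*50*.368,603.8+sg*50*.93,z);print(sg,z,proj('side',[P])[0].round(1),proj('top',[P])[0].round(1))
crop('pics/side0.png','pics/d1.png',200,60,70,60,8)
E
```

```text
-1 207 [233.1 114.5] [ 80.3 328.6]
-1 225 [232.5 110.3] [ 76.7 328.9]
-1 243 [231.9 105.9] [ 72.9 329.3]
-1 260 [231.3 101.8] [ 69.2 329.7]
1 207 [241.2 103.2] [ 45.3 313.2]
1 225 [240.7  99.1] [ 41.3 313.3]
1 243 [240.2  94.9] [ 37.1 313.4]
1 260 [239.7  90.8] [ 33.  313.5]
```

View pics/d1.png

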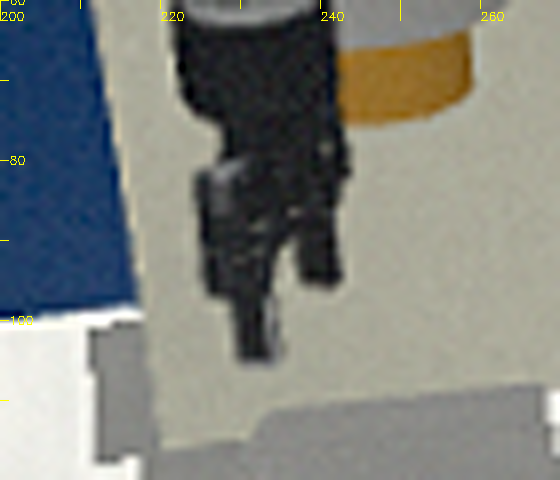

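At the start pose the open tips were at z≈243 where 207 was expected, so the bias is a constant +36 mm or so. I'll lift, reopen, and go down to a reported z of about 8, watching the force.

apply_moves(moves=[{"hand":0,"tx":-0.001,"ty":0.001,"tz":0.015,"rx":0,"ry":0,"rz":0},{"hand":1,"tx":0,"ty":0,"tz":0.01,"rx":0,"ry":0,"rz":0},{"hand":1,"tx":0,"ty":0,"tz":0,"rx":0,"ry":0,"rz":0},{"hand":1,"tx":0,"ty":0,"tz":0,"rx":0,"ry":0,"rz":0},{"hand":1,"tx":0,"ty":0,"tz":0,"rx":0,"ry":0,"rz":0},{"hand":1,"tx":0,"ty":0,"tz":0,"rx":0,"ry":0,"rz":0},{"hand":1,"tx":0,"ty":0,"tz":0,"rx":0,"ry":0,"rz":0},{"hand":1,"tx":0,"ty":0,"tz":0,"rx":0,"ry":0,"rz":0}])

```text
time: 5.25
tcp_pos: [618.6, -318.4, 66.9]
ee_rot: [[0.249, -0.969, -0.001], [-0.969, -0.249, 0.001], [-0.001, 0.001, -1.0]]
contact_force: [-0.4, -0.0, 0.9]
grip_width: 83.2
```

```bash
python3 - <<'E'
from st import st
from station import grab_frame
from h import *
st()
p,d=grab_frame('side');cv2.imwrite('pics/side3.png',p[:,:,::-1]);crop('pics/side3.png','pics/d2.png',350,230,90,110,5)
E
```

```text
t5.25 tcp [ 618.61 -318.39   66.88] yawY -165.59 z [-0.  0. -1.] F [-0.38 -0.    0.86] M [ 0.02  0.05 -0.06] w 83.2 q [-0.55  0.32  1.64 -0.    1.18  2.34]
```

View pics/d2.png

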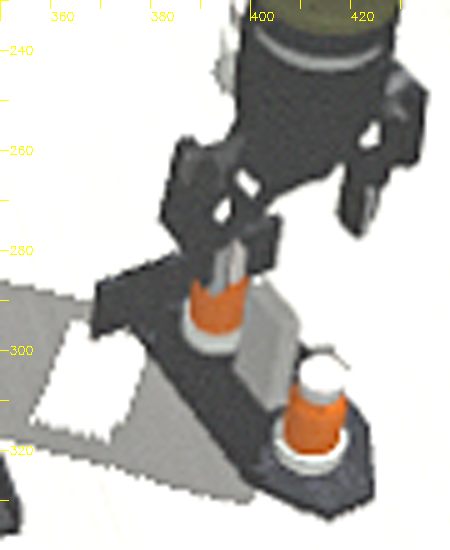

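apply_moves(moves=[{"hand":1,"tx":0.0006,"ty":0,"tz":-0.015,"rx":0,"ry":0,"rz":0},{"hand":1,"tx":0,"ty":0,"tz":-0.015,"rx":0,"ry":0,"rz":0},{"hand":1,"tx":0,"ty":0,"tz":-0.01,"rx":0,"ry":0,"rz":0},{"hand":1,"tx":0,"ty":0,"tz":-0.01,"rx":0,"ry":0,"rz":0},{"hand":1,"tx":0,"ty":0,"tz":-0.008,"rx":0,"ry":0,"rz":0},{"hand":1,"tx":0,"ty":0,"tz":0,"rx":0,"ry":0,"rz":0},{"hand":1,"tx":0,"ty":0,"tz":0,"rx":0,"ry":0,"rz":0}])

```text
time: 5.88
tcp_pos: [619.1, -318.3, 8.5]
ee_rot: [[0.249, -0.969, -0.001], [-0.969, -0.249, 0.001], [-0.001, 0.001, -1.0]]
contact_force: [0.4, 1.0, 0.1]
grip_width: 85.6
```

```bash
python3 - <<'E'
from st import st
from station import grab_frame
from h import *
st()
p,d=grab_frame('side');cv2.imwrite('pics/side4.png',p[:,:,::-1]);crop('pics/side4.png','pics/d3.png',350,230,90,110,5)
E
```

```text
t5.88 tcp [ 619.08 -318.3     8.5 ] yawY -165.59 z [-0.  0. -1.] F [0.37 0.97 0.1 ] M [ 0.01 -0.01  0.02] w 85.6 q [-0.55  0.39  1.67 -0.    1.09  2.34]
```

View pics/d3.png

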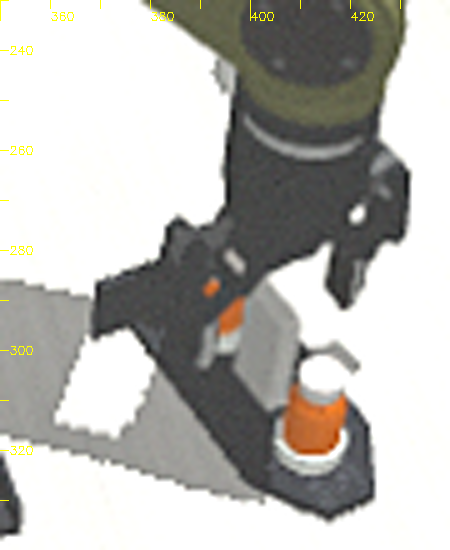

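The open tips are now at (389,302) and (417,291), so z≈50–55, beside the plate. Closing.

apply_moves(moves=[{"hand":0.6,"tx":0,"ty":0,"tz":0,"rx":0,"ry":0,"rz":0},{"hand":0.3,"tx":0,"ty":0,"tz":0,"rx":0,"ry":0,"rz":0},{"hand":0,"tx":0,"ty":0,"tz":0,"rx":0,"ry":0,"rz":0},{"hand":0,"tx":0,"ty":0,"tz":0,"rx":0,"ry":0,"rz":0},{"hand":0,"tx":0,"ty":0,"tz":0,"rx":0,"ry":0,"rz":0},{"hand":0,"tx":0,"ty":0,"tz":0,"rx":0,"ry":0,"rz":0},{"hand":0,"tx":0,"ty":0,"tz":0,"rx":0,"ry":0,"rz":0},{"hand":0,"tx":0,"ty":0,"tz":0,"rx":0,"ry":0,"rz":0}], newtons=70)

```text
time: 6.6
tcp_pos: [619.8, -318.8, 10.0]
ee_rot: [[0.249, -0.969, 0.0], [-0.969, -0.249, -0.0], [0.0, -0.0, -1.0]]
contact_force: [-0.7, -0.0, 1.8]
grip_width: 13.0
```

```bash
python3 st.py
```

```text
t6.60 tcp [ 619.76 -318.81   10.01] yawY -165.59 z [ 0. -0. -1.] F [-0.67 -0.01  1.84] M [-0.    0.01  0.02] w 13.0 q [-0.55  0.39  1.66 -0.    1.09  2.34]
```

apply_moves(moves=[{"hand":0,"tx":0,"ty":0,"tz":0.01,"rx":0,"ry":0,"rz":0},{"hand":0,"tx":0,"ty":0,"tz":0.02,"rx":0,"ry":0,"rz":0},{"hand":0,"tx":0,"ty":0,"tz":0.025,"rx":0,"ry":0,"rz":0},{"hand":0,"tx":0,"ty":0,"tz":0.025,"rx":0,"ry":0,"rz":0},{"hand":0,"tx":0,"ty":0,"tz":0.015,"rx":0,"ry":0,"rz":0},{"hand":0,"tx":0,"ty":0,"tz":0.005,"rx":0,"ry":0,"rz":0},{"hand":0,"tx":0,"ty":0,"tz":0,"rx":0,"ry":0,"rz":0}])

```text
time: 7.18
tcp_pos: [620.3, -319.0, 111.2]
ee_rot: [[0.249, -0.969, 0.002], [-0.969, -0.249, -0.001], [0.002, -0.002, -1.0]]
contact_force: [0.1, 0.2, -5.0]
grip_width: 12.9
```

```bash
python3 - <<'E'
from st import st
from station import grab_frame
from h import *
st()
p,d=grab_frame('side');cv2.imwrite('pics/side5.png',p[:,:,::-1]);crop('pics/side5.png','pics/d4.png',350,210,90,110,5)
E
```

```text
t7.18 tcp [ 620.27 -319.    111.19] yawY -165.59 z [ 0. -0. -1.] F [ 0.13  0.16 -5.01] M [-0.07 -0.02 -0.  ] w 12.9 q [-0.55  0.28  1.61  0.    1.24  2.34]
```

View pics/d4.png

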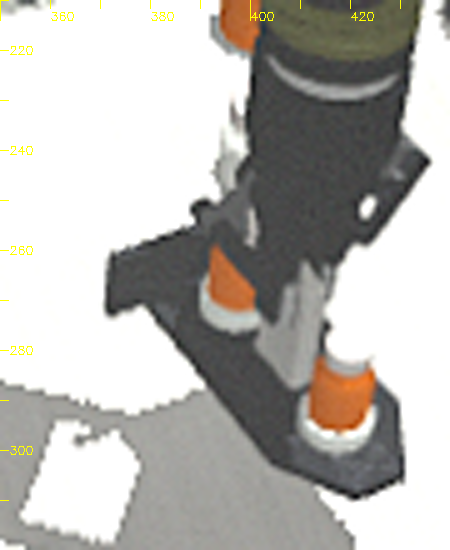

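The carrier is lifted and level, and the 5 N load matches its weight. Next it goes to the pre-entry point with a +170.9° turn.

apply_moves(moves=[{"hand":0,"tx":-0.0012,"ty":0.006,"tz":0,"rx":0,"ry":0,"rz":3.2},{"hand":0,"tx":-0.0024,"ty":0.0126,"tz":0,"rx":0,"ry":0,"rz":6.6},{"hand":0,"tx":-0.0024,"ty":0.0126,"tz":0,"rx":0,"ry":0,"rz":6.6},{"hand":0,"tx":-0.0024,"ty":0.0126,"tz":0,"rx":0,"ry":0,"rz":6.6},{"hand":0,"tx":-0.0024,"ty":0.0126,"tz":0,"rx":0,"ry":0,"rz":6.6},{"hand":0,"tx":-0.0024,"ty":0.0126,"tz":0,"rx":0,"ry":0,"rz":6.6},{"hand":0,"tx":-0.0024,"ty":0.0126,"tz":0,"rx":0,"ry":0,"rz":6.6},{"hand":0,"tx":-0.0024,"ty":0.0126,"tz":0,"rx":0,"ry":0,"rz":6.6},{"hand":0,"tx":-0.0024,"ty":0.0126,"tz":0,"rx":0,"ry":0,"rz":6.6},{"hand":0,"tx":-0.0024,"ty":0.0126,"tz":0,"rx":0,"ry":0,"rz":6.6},{"hand":0,"tx":-0.0024,"ty":0.0126,"tz":0,"rx":0,"ry":0,"rz":6.6},{"hand":0,"tx":-0.0024,"ty":0.0126,"tz":0,"rx":0,"ry":0,"rz":6.6},{"hand":0,"tx":-0.0024,"ty":0.0126,"tz":0,"rx":0,"ry":0,"rz":6.6},{"hand":0,"tx":-0.0024,"ty":0.0126,"tz":0,"rx":0,"ry":0,"rz":6.6}])

```text
time: 8.4
tcp_pos: [585.2, -147.5, 106.5]
ee_rot: [[0.971, 0.237, -0.005], [0.237, -0.971, 0.002], [-0.004, -0.003, -1.0]]
contact_force: [0.2, 0.9, -4.7]
grip_width: 13.1
```

apply_moves(moves=[{"hand":0,"tx":-0.0024,"ty":0.0126,"tz":0,"rx":0,"ry":0,"rz":6.6},{"hand":0,"tx":-0.0024,"ty":0.0126,"tz":0,"rx":0,"ry":0,"rz":6.6},{"hand":0,"tx":-0.0024,"ty":0.0126,"tz":0,"rx":0,"ry":0,"rz":6.6},{"hand":0,"tx":-0.0024,"ty":0.0126,"tz":0,"rx":0,"ry":0,"rz":6.6},{"hand":0,"tx":-0.0024,"ty":0.0126,"tz":0,"rx":0,"ry":0,"rz":6.6},{"hand":0,"tx":-0.0024,"ty":0.0126,"tz":0,"rx":0,"ry":0,"rz":6.6},{"hand":0,"tx":-0.0024,"ty":0.0126,"tz":0,"rx":0,"ry":0,"rz":6.6},{"hand":0,"tx":-0.0024,"ty":0.0126,"tz":0,"rx":0,"ry":0,"rz":6.6},{"hand":0,"tx":-0.0024,"ty":0.0126,"tz":0,"rx":0,"ry":0,"rz":6.6},{"hand":0,"tx":-0.0024,"ty":0.0126,"tz":0,"rx":0,"ry":0,"rz":6.6},{"hand":0,"tx":-0.0024,"ty":0.0126,"tz":0,"rx":0,"ry":0,"rz":6.6},{"hand":0,"tx":-0.0024,"ty":0.0126,"tz":0,"rx":0,"ry":0,"rz":6.6},{"hand":0,"tx":-0.0012,"ty":0.006,"tz":0,"rx":0,"ry":0,"rz":2.7},{"hand":0,"tx":0,"ty":0,"tz":0,"rx":0,"ry":0,"rz":0},{"hand":0,"tx":0,"ty":0,"tz":0,"rx":0,"ry":0,"rz":0}])

```text
time: 9.65
tcp_pos: [555.8, 8.6, 107.5]
ee_rot: [[-0.092, 0.996, -0.004], [0.996, 0.092, 0.0], [0.0, -0.004, -1.0]]
contact_force: [-0.2, -0.6, -4.3]
grip_width: 13.0
```

```bash
python3 st.py
```

```text
t9.65 tcp [555.76   8.6  107.52] yawY 5.27 z [-0.  0. -1.] F [-0.2  -0.58 -4.26] M [ 0.05  0.02 -0.  ] w 13.0 q [-0.08 -0.01  1.94 -0.    1.21 -0.17]
```

```bash
python3 - <<'E'
from st import st
from station import grab_frame
from h import *
for n in('side','top'):
    p,d=grab_frame(n);cv2.imwrite(f'pics/{n}6.png',p[:,:,::-1])
st()
crop('pics/side6.png','pics/e1.png',290,150,130,120,6)
crop('pics/top6.png','pics/e2.png',240,160,110,90,7)
E
```

```text
t9.75 tcp [556.48   8.03 108.39] yawY 5.23 z [-0. -0. -1.] F [ 0.21 -0.21 -4.88] M [0.   0.01 0.  ] w 13.2 q [-0.08 -0.01  1.94 -0.    1.21 -0.17]
```

View pics/e1.png

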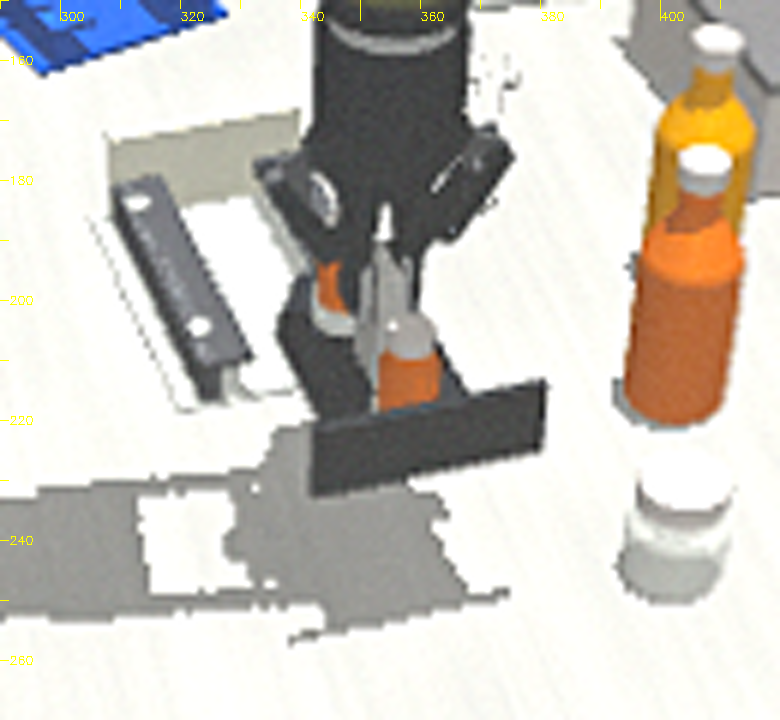

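View pics/e2.png

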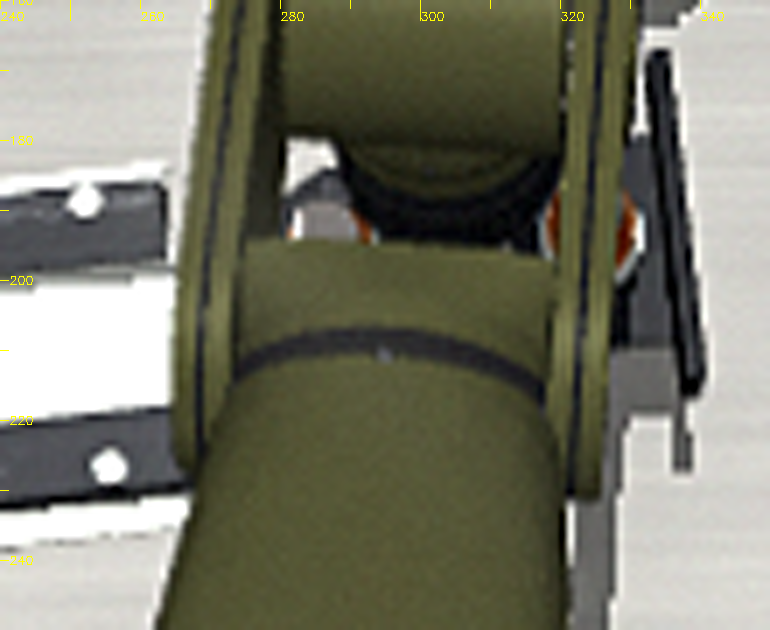

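Both views show the carrier level, with its nose toward the mouth (+y). The end plate's top edge spans about (342,220)–(379,213) in side and (333,167)–(339,215) in top. I'll compare with the predicted corners.

```bash
python3 - <<'E'
from h import *
g=np.array([556.2,8.3]);a=np.radians(95.25);u=np.array([np.cos(a),np.sin(a)]);v=np.array([-u[1],u[0]])
zb=98
for n in('side','top'):
  im=cv2.imread(f'pics/{n}6.png');x0,y0=(310,180) if n=='side' else (270,155)
  I=cv2.resize(np.clip(im[y0:y0+75,x0:x0+80].astype(float)*2,0,255).astype('uint8'),None,fx=8,fy=8)
  P=[(*(g+u*x+v*y),zb+z) for x in(-83,-75) for y in(-62,62) for z in(0,45)]+[(*(g+u*90+v*y),zb) for y in(-15,15)]+[(*(g+u*50+v*y),zb+8) for y in(-40,40)]
  for p in proj(n,P): cv2.circle(I,(int((p[0]+.5-x0)*8),int((p[1]+.5-y0)*8)),3,(0,0,255),-1)
  cv2.imwrite(f'pics/f_{n}.png',I)
E
```

```text
(no output)
```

View pics/f_side.png

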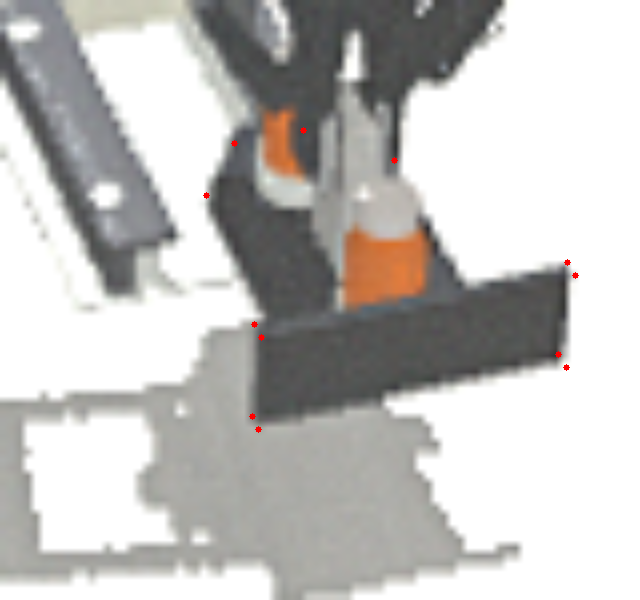

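View pics/f_top.png

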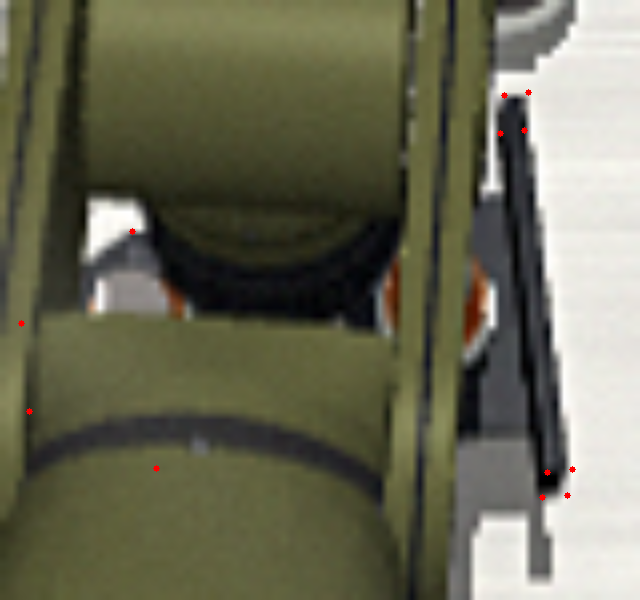

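Prediction and pictures agree to about 1 px (2–3 mm), and yaw matches. The grip is 1 mm left of the dock line, which is well inside the ±10 mm clearance. Now lower so the underside is about 5 mm over the deck.

apply_moves(moves=[{"hand":0,"tx":0.001,"ty":0,"tz":-0.01,"rx":0,"ry":0,"rz":0},{"hand":0,"tx":0,"ty":0,"tz":-0.02,"rx":0,"ry":0,"rz":0},{"hand":0,"tx":0,"ty":0,"tz":-0.02,"rx":0,"ry":0,"rz":0},{"hand":0,"tx":0,"ty":0,"tz":-0.02,"rx":0,"ry":0,"rz":0},{"hand":0,"tx":0,"ty":0,"tz":-0.012,"rx":0,"ry":0,"rz":0},{"hand":0,"tx":0,"ty":0,"tz":-0.006,"rx":0,"ry":0,"rz":0},{"hand":0,"tx":0,"ty":0,"tz":0,"rx":0,"ry":0,"rz":0},{"hand":0,"tx":0,"ty":0,"tz":0,"rx":0,"ry":0,"rz":0}])

```text
time: 10.42
tcp_pos: [558.6, 8.2, 21.9]
ee_rot: [[-0.092, 0.996, 0.0], [0.996, 0.092, -0.0], [-0.0, 0.0, -1.0]]
contact_force: [-0.1, 0.4, -4.3]
grip_width: 13.0
```

```bash
python3 - <<'E'
from st import st
from station import grab_frame
from h import *
for n in('side',):
    p,d=grab_frame(n);cv2.imwrite(f'pics/{n}7.png',p[:,:,::-1])
st()
im=cv2.imread('pics/side7.png');x0,y0=300,175
I=cv2.resize(np.clip(im[y0:y0+90,x0:x0+90].astype(float)*2,0,255).astype('uint8'),None,fx=6,fy=6)
g=np.array([557.1,8.3]);a=np.radians(95.25);u=np.array([np.cos(a),np.sin(a)]);v=np.array([-u[1],u[0]]);zb=9
P=[(*(g+u*x+v*y),zb+z) for x in(-83,) for y in(-62,62) for z in(0,45)]+[(*(g+u*90+v*y),zb) for y in(-15,15)]+[(*(g+u*50+v*y),zb+8) for y in(-40,40)]
for p in proj('side',P): cv2.circle(I,(int((p[0]+.5-x0)*6),int((p[1]+.5-y0)*6)),2,(0,0,255),-1)
cv2.imwrite('pics/g1.png',I)
E
```

```text
t10.47 tcp [559.29   8.17  22.73] yawY 5.29 z [ 0. -0. -1.] F [ 0.32 -0.48 -3.29] M [ 0.02  0.03 -0.01] w 13.3 q [-0.08  0.1   1.99  0.    1.05 -0.17]
```

View pics/g1.png

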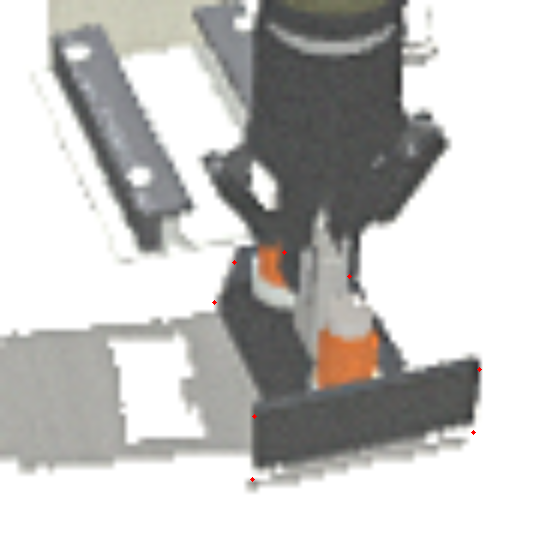

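apply_moves(moves=[{"hand":0,"tx":-0.002,"ty":0,"tz":-0.004,"rx":0,"ry":0,"rz":0},{"hand":0,"tx":0,"ty":0,"tz":0,"rx":0,"ry":0,"rz":0},{"hand":0,"tx":0,"ty":0,"tz":0,"rx":0,"ry":0,"rz":0}])

```text
time: 10.72
tcp_pos: [556.4, 8.4, 18.1]
ee_rot: [[-0.093, 0.996, 0.001], [0.996, 0.093, -0.0], [-0.0, 0.001, -1.0]]
contact_force: [0.3, -0.8, -3.8]
grip_width: 12.9
```

```bash
python3 - <<'E'
from st import st
from station import grab_frame
from h import *
from scipy.optimize import least_squares
st()
for n in('side','top'):
    p,d=grab_frame(n);cv2.imwrite(f'pics/{n}8.png',p[:,:,::-1])
st()
crop('pics/side8.png','pics/g2.png',330,215,60,45,12)
crop('pics/top8.png','pics/g3.png',300,150,60,80,8)
E
```

```text
t10.72 tcp [556.37   8.38  18.11] yawY 5.31 z [ 0. -0. -1.] F [ 0.33 -0.84 -3.82] M [ 0.06 -0.02  0.  ] w 12.9 q [-0.08  0.1   2.    0.    1.04 -0.17]
t10.82 tcp [556.44   8.39  18.07] yawY 5.31 z [ 0. -0. -1.] F [ 0.18 -0.24 -5.04] M [ 0.03  0.03 -0.06] w 13.1 q [-0.08  0.1   2.    0.    1.04 -0.17]
```

View pics/g2.png

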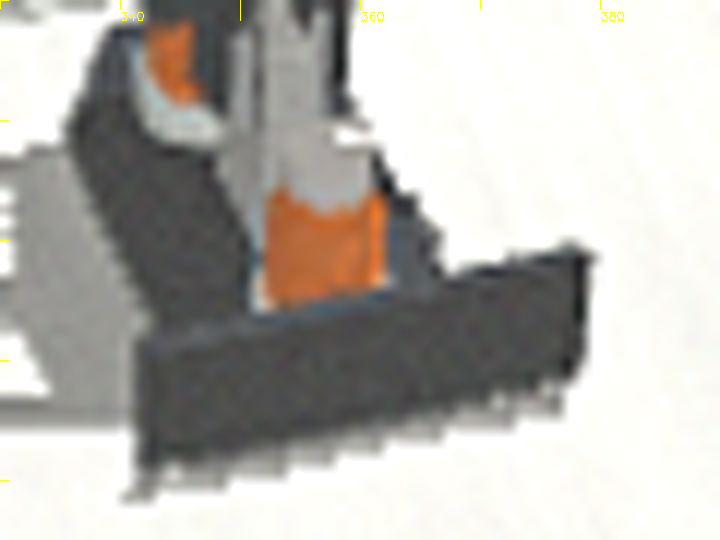

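View pics/g3.png

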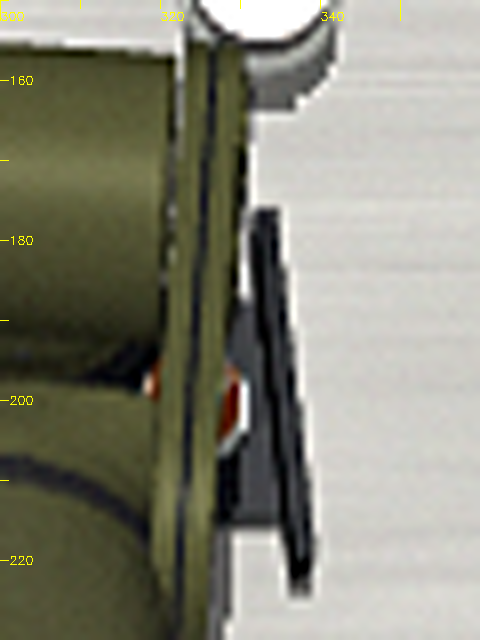

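```bash
python3 - <<'E'
from h import *
T=np.array([(334.6,176.2),(338.8,224.3)])-.5;S=np.array([(379,236),(342,243.6)])-.5
P=tri(T,S);print(P.round(1))
d=P[0,:2]-P[1,:2];print('width',np.hypot(*d),np.degrees(np.arctan2(d[1],d[0])),P[:,:2].mean(0))
g=np.array([556.4,8.4]);a=np.radians(95.3);u=np.array([np.cos(a),np.sin(a)]);v=np.array([-u[1],u[0]])
for zb in(4,8,12,16): print(zb,'side bottom outer L,R',proj('side',[(*(g-83*u+62*v),zb),(*(g-83*u-62*v),zb)]).round(1).tolist(),'topz45',proj('side',[(*(g-83*u+62*v),zb+45),(*(g-83*u-62*v),zb+45)]).round(1).tolist(),'top',proj('top',[(*(g-83*u+62*v),zb+45),(*(g-83*u-62*v),zb+45)]).round(1).tolist())
E
```

```text
[[623.7 -67.1  55.6   0. ]
 [496.2 -76.5  53.7  12.9]]
width 127.79738793938397 4.20652595143606 [559.95678943 -71.82099195]
4 side bottom outer L,R [[341.3, 255.6], [378.0, 247.7]] topz45 [[341.6, 245.1], [379.1, 237.3]] top [[339.6, 219.5], [334.5, 175.6]]
8 side bottom outer L,R [[341.3, 254.7], [378.1, 246.8]] topz45 [[341.6, 244.2], [379.2, 236.3]] top [[339.7, 219.2], [334.6, 175.2]]
12 side bottom outer L,R [[341.3, 253.8], [378.2, 245.9]] topz45 [[341.7, 243.2], [379.3, 235.4]] top [[339.8, 219.0], [334.6, 174.8]]
16 side bottom outer L,R [[341.4, 252.9], [378.3, 245.0]] topz45 [[341.7, 242.2], [379.4, 234.4]] top [[339.8, 218.7], [334.6, 174.4]]
```

The end plate's top edge triangulates to z≈55, so the underside is about 10 mm up, i.e. 4–6 mm over the deck and inside the 0–12 mm window. Sliding in the first 90 mm.

apply_moves(moves=[{"hand":0,"tx":-0.0008,"ty":0.01,"tz":-0.001,"rx":0,"ry":0,"rz":0},{"hand":0,"tx":-0.0008,"ty":0.01,"tz":0,"rx":0,"ry":0,"rz":0},{"hand":0,"tx":-0.0008,"ty":0.01,"tz":0,"rx":0,"ry":0,"rz":0},{"hand":0,"tx":-0.0008,"ty":0.01,"tz":0,"rx":0,"ry":0,"rz":0},{"hand":0,"tx":-0.0008,"ty":0.01,"tz":0,"rx":0,"ry":0,"rz":0},{"hand":0,"tx":-0.0008,"ty":0.01,"tz":0,"rx":0,"ry":0,"rz":0},{"hand":0,"tx":-0.0008,"ty":0.01,"tz":0,"rx":0,"ry":0,"rz":0},{"hand":0,"tx":-0.0008,"ty":0.01,"tz":0,"rx":0,"ry":0,"rz":0},{"hand":0,"tx":-0.0008,"ty":0.01,"tz":0,"rx":0,"ry":0,"rz":0},{"hand":0,"tx":0,"ty":0,"tz":0,"rx":0,"ry":0,"rz":0}])

```text
time: 11.65
tcp_pos: [548.7, 100.3, 16.6]
ee_rot: [[-0.094, 0.996, -0.0], [0.996, 0.094, 0.001], [0.001, -0.0, -1.0]]
contact_force: [0.4, 0.6, -5.1]
grip_width: 12.8
```

```bash
python3 - <<'E'
from st import st
from station import grab_frame
from h import *
st()
p,d=grab_frame('side');cv2.imwrite('pics/side9.png',p[:,:,::-1]);crop('pics/side9.png','pics/g4.png',295,160,90,90,6)
E
```

```text
t11.65 tcp [548.74 100.32  16.61] yawY 5.41 z [-0.  0. -1.] F [ 0.4   0.57 -5.06] M [-0.02 -0.07 -0.03] w 12.8 q [ 0.08  0.1   1.99  0.    1.04 -0.01]
```

View pics/g4.png

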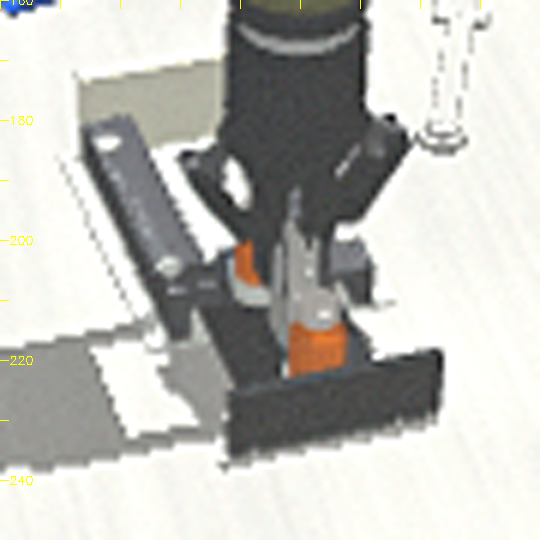

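The nose and front bottle are under and between the lips, with no contact force. Sliding on.

apply_moves(moves=[{"hand":0,"tx":-0.0009,"ty":0.01,"tz":0,"rx":0,"ry":0,"rz":0},{"hand":0,"tx":-0.0009,"ty":0.01,"tz":0,"rx":0,"ry":0,"rz":0},{"hand":0,"tx":-0.0009,"ty":0.01,"tz":0,"rx":0,"ry":0,"rz":0},{"hand":0,"tx":-0.0009,"ty":0.01,"tz":0,"rx":0,"ry":0,"rz":0},{"hand":0,"tx":-0.0009,"ty":0.01,"tz":0,"rx":0,"ry":0,"rz":0},{"hand":0,"tx":-0.0009,"ty":0.01,"tz":0,"rx":0,"ry":0,"rz":0},{"hand":0,"tx":-0.0009,"ty":0.01,"tz":0,"rx":0,"ry":0,"rz":0},{"hand":0,"tx":-0.0009,"ty":0.01,"tz":0,"rx":0,"ry":0,"rz":0},{"hand":0,"tx":-0.0009,"ty":0.008,"tz":0,"rx":0,"ry":0,"rz":0},{"hand":0,"tx":-0.0005,"ty":0.005,"tz":0,"rx":0,"ry":0,"rz":0},{"hand":0,"tx":0,"ty":0,"tz":0,"rx":0,"ry":0,"rz":0}])

```text
time: 12.62
tcp_pos: [540.2, 192.5, 16.6]
ee_rot: [[-0.094, 0.996, 0.0], [0.996, 0.094, 0.0], [0.0, 0.0, -1.0]]
contact_force: [-0.0, 0.2, -3.9]
grip_width: 13.2
```

```bash
python3 st.py
```

```text
t12.62 tcp [540.24 192.51  16.62] yawY 5.38 z [ 0.  0. -1.] F [-0.02  0.18 -3.88] M [0.06 0.03 0.02] w 13.2 q [0.25 0.14 1.96 0.   1.05 0.15]
```

apply_moves(moves=[{"hand":0,"tx":-0.0002,"ty":0.002,"tz":-0.001,"rx":0,"ry":0,"rz":0},{"hand":0,"tx":-0.0002,"ty":0.002,"tz":-0.001,"rx":0,"ry":0,"rz":0},{"hand":0,"tx":-0.0002,"ty":0.002,"tz":0,"rx":0,"ry":0,"rz":0},{"hand":0,"tx":-0.0002,"ty":0.002,"tz":0,"rx":0,"ry":0,"rz":0},{"hand":0,"tx":0,"ty":0,"tz":0,"rx":0,"ry":0,"rz":0},{"hand":0,"tx":0,"ty":0,"tz":0,"rx":0,"ry":0,"rz":0}])

```text
time: 13.12
tcp_pos: [539.6, 199.3, 14.6]
ee_rot: [[-0.092, 0.996, 0.0], [0.996, 0.092, -0.0], [-0.0, 0.0, -1.0]]
contact_force: [-0.5, -0.3, -3.8]
grip_width: 13.5
```

```bash
python3 - <<'E'
from st import st
from station import grab_frame
from h import *
st()
p,d=grab_frame('side');cv2.imwrite('pics/side10.png',p[:,:,::-1]);crop('pics/side10.png','pics/g5.png',300,165,75,65,8)
p,d=grab_frame('top');cv2.imwrite('pics/top10.png',p[:,:,::-1]);crop('pics/top10.png','pics/g6.png',185,160,100,90,7)
E
```

```text
t13.12 tcp [539.65 199.29  14.64] yawY 5.31 z [ 0. -0. -1.] F [-0.5 -0.3 -3.8] M [-0.   -0.    0.05] w 13.5 q [ 0.26  0.14  1.96 -0.    1.04  0.17]
```

View pics/g5.png

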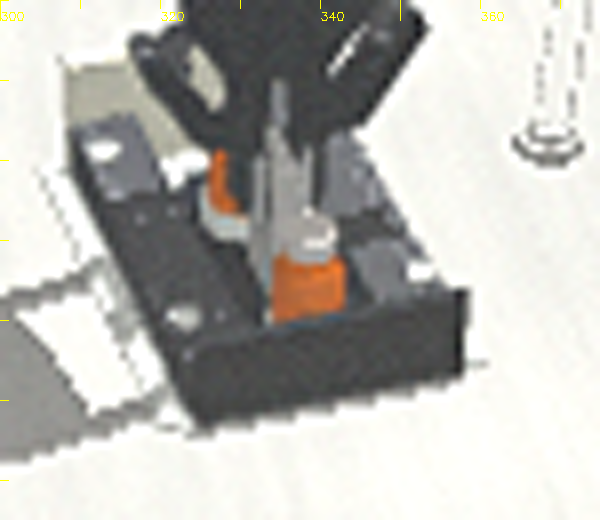

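View pics/g6.png

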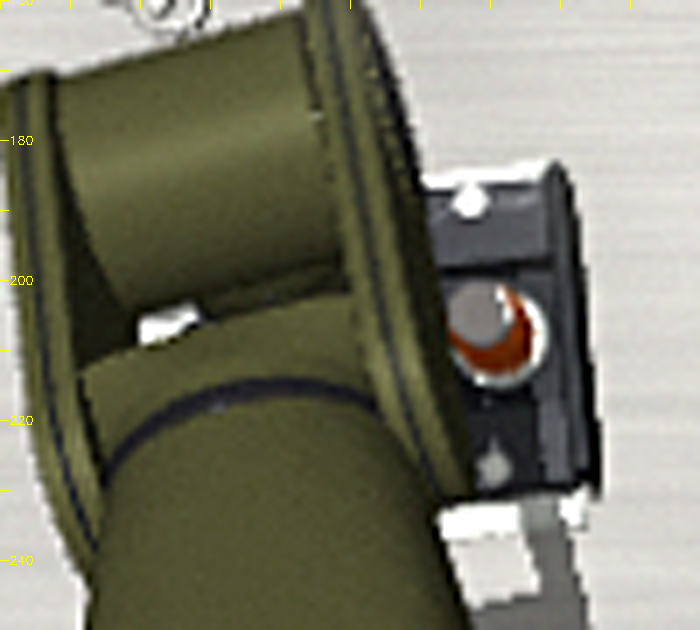

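Almost home, with the plate about 3 mm from the rail ends. I'll push in small steps until contact shows.

apply_moves(moves=[{"hand":0,"tx":-0.0001,"ty":0.001,"tz":0,"rx":0,"ry":0,"rz":0},{"hand":0,"tx":-0.0001,"ty":0.001,"tz":0,"rx":0,"ry":0,"rz":0},{"hand":0,"tx":-0.0001,"ty":0.001,"tz":0,"rx":0,"ry":0,"rz":0},{"hand":0,"tx":-0.0001,"ty":0.001,"tz":0,"rx":0,"ry":0,"rz":0},{"hand":0,"tx":0,"ty":0,"tz":0,"rx":0,"ry":0,"rz":0}])

```text
time: 13.63
tcp_pos: [539.3, 200.7, 14.4]
ee_rot: [[-0.094, 0.996, -0.0], [0.996, 0.094, -0.005], [-0.005, -0.001, -1.0]]
contact_force: [0.3, -10.5, -2.5]
grip_width: 12.9
```

```bash
python3 st.py
```

```text
t13.63 tcp [539.26 200.72  14.41] yawY 5.39 z [-0.   -0.01 -1.  ] F [  0.29 -10.47  -2.54] M [-1.46 -0.08  0.15] w 12.9 q [ 0.27  0.14  1.95 -0.01  1.05  0.17]
```

Contact at 10 N with the plate at the rail ends. Now settle it onto the deck, keeping a light push.

apply_moves(moves=[{"hand":0,"tx":0,"ty":0,"tz":-0.001,"rx":0,"ry":0,"rz":0},{"hand":0,"tx":0,"ty":0,"tz":-0.001,"rx":0,"ry":0,"rz":0},{"hand":0,"tx":0,"ty":0,"tz":0,"rx":0,"ry":0,"rz":0}])

```text
time: 13.88
tcp_pos: [539.4, 200.7, 14.3]
ee_rot: [[-0.094, 0.996, -0.001], [0.996, 0.094, -0.005], [-0.005, -0.002, -1.0]]
contact_force: [-4.2, -13.1, 7.0]
grip_width: 12.7
```

```bash
python3 - <<'E'
from st import st
from station import grab_frame
from h import *
st()
p,d=grab_frame('side');cv2.imwrite('pics/side11.png',p[:,:,::-1]);crop('pics/side11.png','pics/g7.png',300,165,75,65,8)
E
```

```text
t13.88 tcp [539.4  200.73  14.26] yawY 5.37 z [-0.   -0.01 -1.  ] F [ -4.21 -13.12   6.96] M [-1.64  0.91  0.13] w 12.7 q [ 0.27  0.15  1.95 -0.01  1.05  0.17]
```

View pics/g7.png

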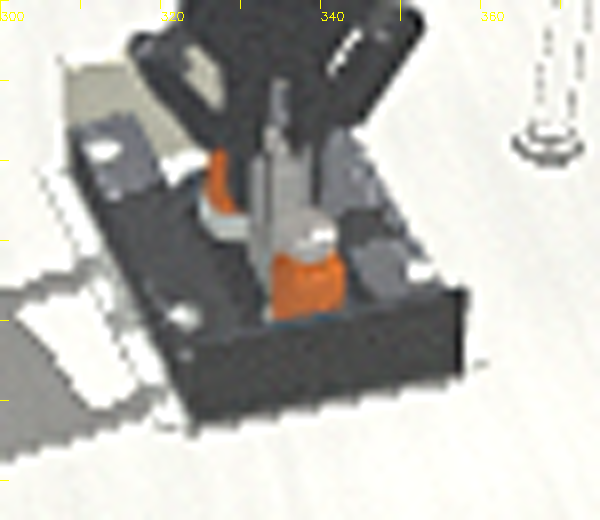

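It rests on the deck: the vertical load has gone from −5 to +7 N. Ease the preload a little and open.

apply_moves(moves=[{"hand":0,"tx":0,"ty":-0.001,"tz":0.001,"rx":0,"ry":0,"rz":0},{"hand":0,"tx":0,"ty":0,"tz":0,"rx":0,"ry":0,"rz":0},{"hand":0.25,"tx":0,"ty":0,"tz":0,"rx":0,"ry":0,"rz":0},{"hand":0.4,"tx":0,"ty":0,"tz":0,"rx":0,"ry":0,"rz":0},{"hand":0.6,"tx":0,"ty":0,"tz":0,"rx":0,"ry":0,"rz":0},{"hand":0.6,"tx":0,"ty":0,"tz":0,"rx":0,"ry":0,"rz":0},{"hand":0.6,"tx":0,"ty":0,"tz":0,"rx":0,"ry":0,"rz":0},{"hand":0.6,"tx":0,"ty":0,"tz":0,"rx":0,"ry":0,"rz":0}])

```text
time: 14.6
tcp_pos: [539.4, 202.7, 13.9]
ee_rot: [[-0.093, 0.996, 0.001], [0.996, 0.093, 0.0], [0.0, 0.001, -1.0]]
contact_force: [-0.2, -0.3, 0.0]
grip_width: 51.1
```

```bash
python3 st.py
```

```text
t14.60 tcp [539.41 202.67  13.88] yawY 5.32 z [ 0.  0. -1.] F [-0.24 -0.3   0.  ] M [-0.01 -0.04  0.04] w 51.1 q [0.27 0.15 1.95 0.   1.04 0.17]
```

Released cleanly. Rise straight up, then back off toward the robot to clear the view.

apply_moves(moves=[{"hand":0.6,"tx":0,"ty":0,"tz":0.015,"rx":0,"ry":0,"rz":0},{"hand":0.6,"tx":0,"ty":0,"tz":0.03,"rx":0,"ry":0,"rz":0},{"hand":0.6,"tx":0,"ty":0,"tz":0.035,"rx":0,"ry":0,"rz":0},{"hand":0.6,"tx":0,"ty":0,"tz":0.035,"rx":0,"ry":0,"rz":0},{"hand":0.6,"tx":0,"ty":0,"tz":0.035,"rx":0,"ry":0,"rz":0},{"hand":0.6,"tx":0,"ty":0,"tz":0.03,"rx":0,"ry":0,"rz":0},{"hand":0.6,"tx":-0.01,"ty":0.03,"tz":0,"rx":0,"ry":0,"rz":0},{"hand":0.6,"tx":-0.01,"ty":0.035,"tz":0,"rx":0,"ry":0,"rz":0},{"hand":0.6,"tx":-0.01,"ty":0.035,"tz":0,"rx":0,"ry":0,"rz":0},{"hand":0.6,"tx":-0.01,"ty":0.035,"tz":0,"rx":0,"ry":0,"rz":0},{"hand":0.6,"tx":-0.01,"ty":0.035,"tz":0,"rx":0,"ry":0,"rz":0},{"hand":0.6,"tx":-0.01,"ty":0.035,"tz":0,"rx":0,"ry":0,"rz":0},{"hand":0.6,"tx":-0.01,"ty":0.035,"tz":0,"rx":0,"ry":0,"rz":0},{"hand":0.6,"tx":-0.01,"ty":0.035,"tz":0,"rx":0,"ry":0,"rz":0},{"hand":0.6,"tx":0,"ty":0.02,"tz":0,"rx":0,"ry":0,"rz":0},{"hand":0.6,"tx":0,"ty":0,"tz":0,"rx":0,"ry":0,"rz":0}])

```text
time: 15.93
tcp_pos: [457.7, 501.1, 193.2]
ee_rot: [[-0.097, 0.995, -0.0], [0.995, 0.097, 0.001], [0.001, -0.0, -1.0]]
contact_force: [0.4, -0.4, -0.1]
grip_width: 51.3
```

```bash
python3 - <<'E'
from st import st
from station import grab_frame
from h import *
for n in('side','top'):
    p,d=grab_frame(n);cv2.imwrite(f'pics/{n}12.png',p[:,:,::-1])
st()
crop('pics/side12.png','pics/h1.png',295,155,80,70,9)
crop('pics/top12.png','pics/h2.png',180,170,105,80,7)
E
```

```text
t16.03 tcp [458.73 497.83 193.15] yawY 5.40 z [-0. -0. -1.] F [-0.45 -0.65  0.57] M [ 0.01 -0.    0.05] w 51.4 q [ 0.75  0.18  1.59 -0.    1.37  0.65]
```

View pics/h1.png

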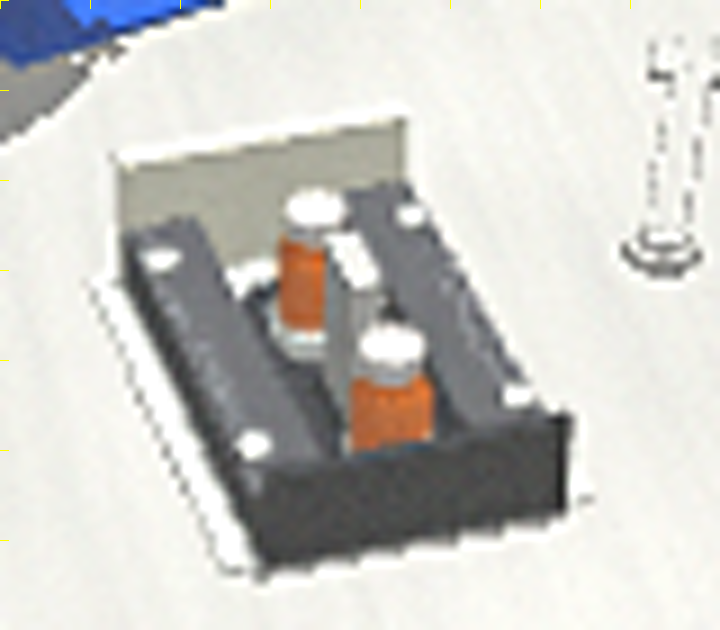

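View pics/h2.png

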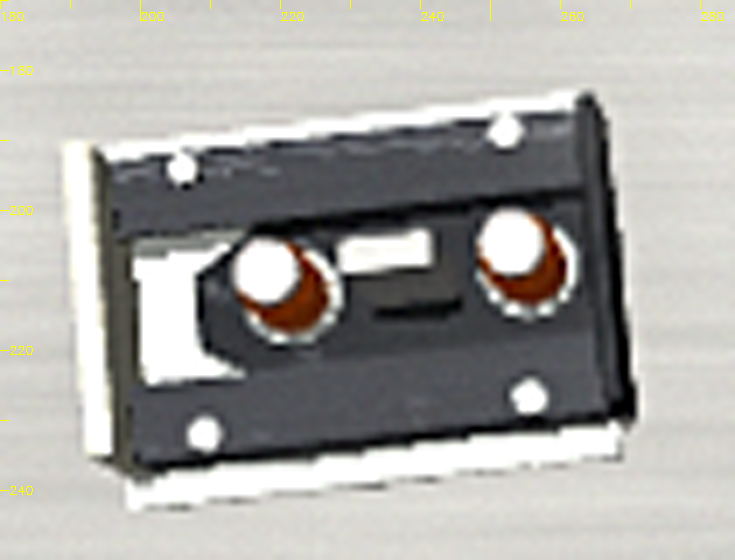

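View pics/top12.png

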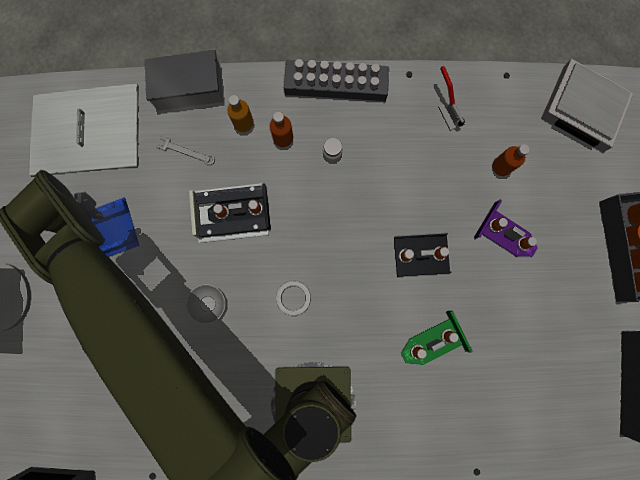

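It looks home and unjammed, and the tray is unmoved. Last I'll check the depth numerically: the cap midpoint along the rail axis should be at x=75.

```bash
python3 - <<'E'
from m import *
t=cv2.imread('pics/top12.png');s=cv2.imread('pics/side12.png')
T=[blob(t,218,208,6,90)[:3],blob(t,252,204,6,90)[:3]]
S=[blob(s,330,178,5,120),blob(s,338,193,5,120)]
print(T,S)
S=[(329.6+.0,177.6),(338.1,192.8)]
P=tri([a[:2] for a in T],S);print(P.round(1))
Q=onz('top',[a[:2] for a in T],74)
a=np.radians(95.3);u=np.array([np.cos(a),np.sin(a)]);v=np.array([-u[1],u[0]]);m=np.array([546.1,127.8])
for R in(P,Q):
    c=R[:2,:2].mean(0)-m;d=R[0,:2]-R[1,:2];print('along',c@u,'lat',c@v,'yaw',np.degrees(np.arctan2(d[1],d[0])))
# plate corners predicted at home vs picture
g=m+75*u
for n in('top','side'): print(n,proj(n,[(*(m-8*u+62*w*v),49) for w in(1,-1)]+[(*(m+165*u+15*w*v),12) for w in(1,-1)]).round(1).tolist())
t0=cv2.imread('pics/top0.png')
print('tray diff',np.abs(t0[230:280,390:455].astype(int)-t[230:280,390:455]).mean())
E
```

```text
[(np.float64(217.43658536585366), np.float64(208.22621951219512), 61), (np.float64(252.5724701079032), np.float64(204.16214639836687), 62)] [(np.float64(329.61220043572985), np.float64(177.74074074074073), 18), (np.float64(338.16424116424116), np.float64(192.87733887733887), 19)]
[[5.347e+02 2.502e+02 7.380e+01 2.000e-01]
 [5.442e+02 1.548e+02 7.330e+01 0.000e+00]]
along 75.00628538289179 lat -0.2610210903805754 yaw 95.66621934022864
along 74.93768938738047 lat -0.20710265354238544 yaw 95.51976363512864
top [[268.6, 226.9], [264.4, 182.9], [207.9, 219.3], [207.0, 209.0]]
side [[323.6, 207.7], [358.1, 201.2], [322.4, 185.9], [330.1, 184.5]]
tray diff 5.084923076923077
```

```bash
python3 - <<'E'
from m import *
a=cv2.imread('pics/top0.png');b=cv2.imread('pics/top12.png')
for x,y in((406,255),(444,254)): print(blob(a,x,y,6,90),blob(b,x,y,6,90))
print(np.abs(a[310:370,390:480].astype(int)-b[310:370,390:480]).mean())
f=lambda i:cv2.moments((i[225:285,385:460].max(2)<60).astype('uint8'),True)
for i in(a,b): m=f(i);print(m['m10']/m['m00'],m['m01']/m['m00'],m['m00'])
from station import workorder
print(workorder.hand_in())
E
python3 st.py
```

```text
(np.float64(408.7697057755176), np.float64(253.5579367962223), 59) (np.float64(408.7571129080563), np.float64(253.55555555555554), 62)
(np.float64(444.93058709049626), np.float64(251.72461887771652), 89) (np.float64(445.0621642363776), np.float64(251.7697620874904), 89)
7.001481481481481
35.98088476242491 29.93227744401966 1831.0
36.004437049362174 29.98724348308375 1803.0
the job is handed in; nothing more can be done
None
the job is handed in; nothing more can be done
```

I gripped the nosed carrier by its middle plate, lifted it upright and turned it 171°. Then I slid it nose first into the rails until the end plate met the rail ends, with about 10–13 N of contact force. I set it down on the deck, let go, moved the arm clear and handed the job in at about 16 s.

**Last checks:**
- **Depth:** the grip is 75.0 mm in from the mouth (target 75) and 0.3 mm off the centre line.
- **Alignment:** the carrier's direction is within about 0.3° of the rails.
- **Seating:** the bottle caps are at z≈73.5, which fits the carrier resting on the deck.
- **Tray:** its cap marks moved 0.1 px or less, so it did not shift.
- **Forces:** every reading stayed well under the limits.

**What disagreed:** the reported TCP height was about 36 mm below where the fingertips really were. My first grasp therefore closed on top of the grip plate, pressing with about 10 N and leaving the carrier where it was. I corrected the height from the camera views and the second grasp held.

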